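# Clamp printed sleeves on the curing fixture with hand nuts

## Task

Load the curing fixture: stand every grey printed sleeve on a spindle of its own, all the way down on the base, and lock each one with a black hand nut. The threads do not catch straight away: set the nut level on the spindle, turn it backward (anticlockwise from above) until it drops into the thread start, then turn it forward (clockwise) until it is fully home. Any sleeve, spindle and nut go together; a spare nut may stay where it is, and leave the other things alone.

Things in the scene. Friction and masses are not known exactly. Their poses are not given: they have to be found in the camera images.
- fixture: fixed aluminium base bar, 80 mm (x) by 300 mm (y) by 14 mm high, with three upright steel spindles in a row along its y axis, 105 mm apart. Origin: underside, in the middle of the bar, below the middle spindle; z up
- seat_a (a point): axis of the first spindle (fixture y = -105 mm) at the top face of the base, where a sleeve's underside rests; z up. Above it: a plain 33 mm shaft 62 mm tall, a coarse three-start right-hand thread up to 76 mm (33 mm over it), then a 22 mm guide pin tapering to 12 mm at its tip, 102 mm above this point. The angle of the thread starts is not told and differs between spindles
- seat_b (a point): the same for the middle spindle. A nut set on any spindle mostly rides high on the crests, underside 71 to 75 mm above the seat; clockwise it is blocked there by teeth. Turned anticlockwise (1.8 rad, at most 2.3) it climbs gently (if it lay on a tooth it first slips 2 mm off it: not yet the start), then drops 9 mm: underside 65 mm above the seat
- seat_c (a point): the same for the third spindle (fixture y = +105 mm). In the thread start, turning on anticlockwise meets a wall within 0.4 rad; turning clockwise sinks the nut 4 mm and stops after 1.0 to 1.4 rad: fully home, underside 61 mm above the seat, 1 mm above a seated sleeve. The nut turns and falls freely by its own weight if fingers only loosely embrace its bar
- sleeve_1: plain grey printed sleeve standing upright: outside diameter 50 mm, through bore 37 mm, height 60 mm, about 90 g. Origin: centre of its underside; z is the bore axis, up. Two or three of the three sleeves are there; an absent one reads None
- sleeve_2: plain grey printed sleeve standing upright: outside diameter 50 mm, through bore 37 mm, height 60 mm, about 90 g. Origin: centre of its underside; z is the bore axis, up. Two or three of the three sleeves are there; an absent one reads None
- sleeve_3: plain grey printed sleeve standing upright: outside diameter 50 mm, through bore 37 mm, height 60 mm, about 90 g. Origin: centre of its underside; z is the bore axis, up. Two or three of the three sleeves are there; an absent one reads None
- nut_1: black hand nut, 81 mm high, 180 g, standing on its open end: round cap 54 mm in diameter, 47 mm high; on it a grip bar 54 mm long (along x), 14 mm wide, from 47 to 81 mm above the underside. Origin: centre of the underside; z up. Inside, 1 mm above the underside, three lugs 120 degrees apart, 5 mm wide, at an angle to the bar that is not told and differs between nuts
- nut_2: black hand nut, 81 mm high, 180 g, standing on its open end: round cap 54 mm in diameter, 47 mm high; on it a grip bar 54 mm long (along x), 14 mm wide, from 47 to 81 mm above the underside. Origin: centre of the underside; z up. Inside, 1 mm above the underside, three lugs 120 degrees apart, 5 mm wide, at an angle to the bar that is not told and differs between nuts
- nut_3: black hand nut, 81 mm high, 180 g, standing on its open end: round cap 54 mm in diameter, 47 mm high; on it a grip bar 54 mm long (along x), 14 mm wide, from 47 to 81 mm above the underside. Origin: centre of the underside; z up. Inside, 1 mm above the underside, three lugs 120 degrees apart, 5 mm wide, at an angle to the bar that is not told and differs between nuts
- resin_bottle: brown bottle with black cap, 68 mm diameter, 130 mm high, a bystander; origin: centre of underside
- tape_roll: roll of tape lying flat, 104 mm diameter, 25 mm high, a bystander; origin: centre of underside
- hex_keys: orange folding key set, 26 x 90 x 23 mm, a bystander; origin: centre of underside
- flush_cutters: blue cutters lying flat, 36 x 120 x 11 mm, a bystander; origin: centre of underside
- dish: clear flat dish, 57 mm diameter, 14 mm high, a bystander; origin: centre of underside
Mind the look-alikes: they are no part of the job. Leave any purple look-alike of the sleeve_2 alone.

How it is judged:
By the outcome, as a careful person would: the job done as asked, in the order asked, and still so for the second after the job is handed in, with the robot touching nothing.
Of sleeve_1, sleeve_2, sleeve_3 only 2 to 3 are there at a start; the rules pass over those that are not, and their reading is None.
At some moment in a run one of sleeve_1, sleeve_2, sleeve_3, nut_1, nut_2, nut_3 may be knocked a few centimetres aside while the robot is not near it.
It also fails if it takes over 210 s, if anything falls off the work surface, if the arm or the gripper's body presses on something with over 40 N, if the wrist force passes 120 N, or if a joint passes its speed limit or range.

## Robot

A 6-joint arm with a two-finger parallel gripper is mounted at the origin on a cart in front of the work surface, level with it; the furniture and walls round the work are solid. World frame = base frame: x ahead of the robot, y to its left, z up, the work surface at z = 0. Lengths are in m, angles in rad, forces in N, time in s.
With the tool pointing down it reaches from about 0.375 to 0.9 m from the base axis. Payload 3.1 kg.
Tool frame: the origin (TCP) lies between the finger pads; the fingertips stand 17 mm ahead of it and the grasp point (between the pads) lies 2 mm behind it (robot.nose_length is the distance from the TCP to the fingertips, in m); z points along the fingers, y is the line along which they close (so a half turn about z gives the same grasp; the last joint's range is limited). The gripper opens to 87 mm and grips with 3 to 60 N. Pads are 19 mm wide; open, the fingers measure 117 mm over their backs; the gripper's body (75 mm by 190 mm) begins 51 mm behind the grasp point.
Start: joints at [-1.349, 0.527, 1.433, -0, 1.181, -0.178], TCP at [0.243, -0.576, 0.24] pointing down, gripper open.
Joint ranges: [-3.08, 3.08], [-0.75, 2.2], [0.22, 2.44], [-1.43, 4.57], [0, 2.65], [-2.85, 2.85]. Speed limits (rad/s): [2.79, 2.79, 3.14, 3.14, 3.14, 3.14].

## Interface

Orientations are given as a unit quaternion [x, y, z, w].
In Python, from rig import robot, cams gives the robot as it stands.
- The arm moves only by the shell command python3 -m pendant 'ROWS' [FORCE]. ROWS is JSON, a list of rows, each an object with "jaw": the opening, from 0 (shut) to 1 (fully open); "linear": the shift along the tool's x, y, z in cm, a list of three; "twist": the turn about the tool's z in degrees. A call has 1 to 12 rows; each row shifts and turns the commanded pose from where the row before left it, along the tool's axes as they then stand; what a row does not reach is not made up. A row lasts 1/12 s, in which the tool goes at most 41.7 mm and 7.16 degrees, less where a joint would pass 70% of its speed; a pose out of reach is approached as far as the arm can. A call is refused whole if a number of a shift passes 4.17 or a number of a turn 7.16, either way. A call with a gripper value outside its range is refused whole. The fingers move at their own pace and stop on an object; FORCE is the grip in N (left out, the last holds). Time passes only in rows, so rows that do not move let the fingers close. It gives the time, the measured TCP pose, the force, the opening and the grip force at its end, in the units of the state.
- robot.get_obs(): the state, without advancing time (a new reading comes with each control period).
- cams.camera(name): name is "side" or "top"; returns a dict with "color" (384x512x3 uint8, blue, green, red), "depth" (384x512 float32, m along the optical axis (not along the pixel's ray), 0 where there is no reading), "fov_y" (degrees; the focal length in pixels is half the picture's height over the tangent of half this angle, whatever the lens; pixels are square), "cx", "cy" (the principal point, pixels), "view" (4x4, takes a point from world to camera coordinates). Camera axes: x right, y down, z forward; pixel columns grow to the right and rows downward; lengths in m; the calibration is good to about 2 mm. A picture is of the moment at which its call begins.
- robot.hand_in(): hands the job in; it is judged then, once.
The state is a dict: "time": time; "q": joint angles; "joint_velocities": joint speeds; "joint_torque": joint torques, N m; "position": TCP position; "tool_rot": TCP orientation; "ft_force": force on the tool from outside, world axes, zero at the start; "moment": the same for the moment, N m; "grip_width": finger opening in m; "grip_force": force on a finger pad.
Only numpy, scipy, OpenCV 4.12 (cv2) and the standard library are available. Lean on these libraries where they do the work, as an engineer would, in place of code of your own. Each camera call takes 0.05 s, during which the arm holds its last target. There are 200 camera calls.

## Working session

There is one attempt and no reset: what is moved stays moved. The work goes in short steps, Python scripts to look and compute and a shell command to move; the robot and the scene stay as the last step left them, time stands still between calls to the robot, and variables do not carry over. Pictures are saved under pics/ and viewed, at most 14 in all, crops included, and the job is handed in when it is done.

```bash
ls; mkdir -p pics
cat > h.py <<'E'
import numpy as np,cv2,sys
from rig import robot,cams
def snap(n,f=None):
    c=cams.camera(n)
    if f: cv2.imwrite('pics/'+f,c['color'])
    np.savez('/tmp/%s.npz'%n,**{k:np.array(v) for k,v in c.items()})
    return c
def load(n): return dict(np.load('/tmp/%s.npz'%n))
def cloud(c):
    H,W=c['depth'].shape; f=H/2/np.tan(np.radians(float(c['fov_y']))/2)
    v,u=np.mgrid[:H,:W]; z=c['depth']
    P=np.stack([(u-c['cx'])/f*z,(v-c['cy'])/f*z,z],-1)
    V=np.array(c['view']); return (P-V[:3,3])@V[:3,:3]
E
python3 - <<'E'
from h import *
t=snap('top','top0.png');s=snap('side','side0.png')
for c in(t,s): V=np.array(c['view']);print(c['fov_y'],c['cx'],c['cy'],-V[:3,:3].T@V[:3,3],V[2,:3])
print(robot.get_obs())
E
```

```text
pics
50.736411975435715 254.98828280452952 186.58910716725538 [ 0.33358466 -0.17778275  1.28297677] [ 0.14703599 -0.01935876 -0.98894168]
43.6951924158848 256.45625460293655 198.33247449962923 [-0.36720991  0.44241506  1.09214624] [ 0.5819544  -0.41880598 -0.69708725]
{'time': 0.1, 'q': array([-1.34949933e+00,  5.28359463e-01,  1.43376531e+00, -1.03266706e-05,
        1.18135530e+00, -1.78517534e-01]), 'joint_velocities': array([-0.0009359 , -0.00046835, -0.0033823 , -0.00095731,  0.00048419,
       -0.001408  ]), 'joint_torque': array([-2.29868619e-04, -4.40985274e+01, -1.77151126e+01,  6.35863189e-02,
        5.34453092e-02, -6.21882032e-05]), 'position': array([ 0.24315825, -0.57509805,  0.23868069]), 'tool_rot': array([ 9.80084170e-01,  1.98580281e-01, -2.49579988e-05, -9.43395110e-04]), 'ft_force': array([-0.01497056, -0.21608337,  0.18121584]), 'moment': array([-0.028332  , -0.02029062, -0.00249896]), 'grip_force': 0.0, 'grip_width': 0.0873617761732531}
```

View pics/top0.png

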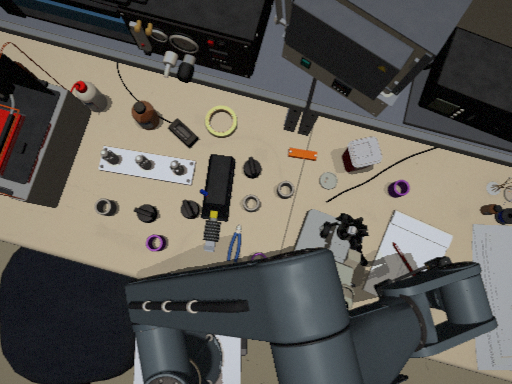

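View pics/side0.png

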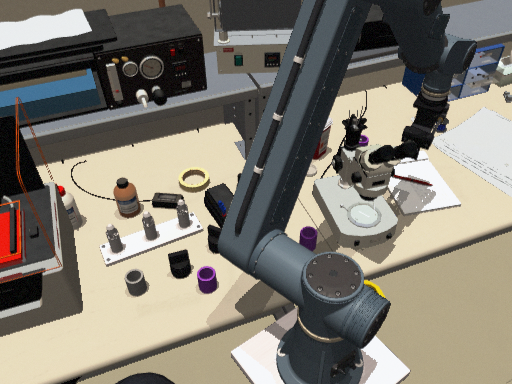

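The top view shows the fixture spindles at about (112,155), (144,160) and (178,167). Sleeve candidates are grey at (106,207), (251,203) and (285,189), and purple look-alikes at (156,242), (258,257) and (399,188). Nut candidates are (147,213), (190,209) and (252,168). The dish is at (328,180). I'll choose the grey and black ones and check them in a crop.

Run:
```python
from h import *
c=load('top');P=cloud(c)
im=c['color'][135:265,85:310];cv2.imwrite('pics/crop0.png',cv2.resize(im,None,fx=3.5,fy=3.5,interpolation=cv2.INTER_CUBIC))
X,Y,Z=P[...,0],P[...,1],P[...,2]
# vertical-ish clusters
def comp(zlo,zhi,name,amin=15):
    m=((Z>zlo)&(Z<zhi)&(X>0.2)&(X<0.75)&(Y<0.5)&(c['depth']>0)).astype(np.uint8)
    m[:130]=0;m[265:]=0
    n,l,st,ce=cv2.connectedComponentsWithStats(m)
    print(name)
    for i in range(1,n):
        if amin<st[i,4]<2500:
            q=P[l==i];print(ce[i].round(1),st[i,4],'mean',q.mean(0).round(4),'mid',((q.max(0)+q.min(0))/2).round(4),'ext',np.ptp(q,0).round(3))
comp(.052,.066,'sleeve tops'); comp(.07,.09,'nut tops'); comp(.095,.13,'spindle tips',2); comp(.010,.019,'base',30)
```

```text
sleeve tops
[ 66.1 167.7] 181 mean [0.5711 0.3743 0.0588] mid [0.5718 0.3758 0.059 ] ext [0.238 0.074 0.014]
[111.6 157.9] 17 mean [0.6015 0.2379 0.0603] mid [0.606  0.2427 0.0598] ext [0.029 0.021 0.011]
[214.5 208.8] 880 mean [ 0.4475 -0.0797  0.0605] mid [ 0.4691 -0.0862  0.059 ] ext [0.297 0.095 0.014]
[285.3 188.4] 99 mean [ 0.5108 -0.2946  0.0583] mid [ 0.5106 -0.2938  0.0582] ext [0.047 0.049 0.012]
[400.6 187.2] 109 mean [ 0.5165 -0.6506  0.0578] mid [ 0.516  -0.6503  0.0583] ext [0.047 0.049 0.012]
[250.3 202.2] 97 mean [ 0.4677 -0.1877  0.0579] mid [ 0.4671 -0.1883  0.0581] ext [0.047 0.046 0.01 ]
[101.8 206.1] 115 mean [0.4536 0.2601 0.0576] mid [0.454  0.2601 0.0579] ext [0.049 0.048 0.012]
[491.8 208.7] 44 mean [ 0.4514 -0.9294  0.0578] mid [ 0.4521 -0.934   0.0593] ext [0.028 0.027 0.013]
[312.6 229.7] 851 mean [ 0.3851 -0.3758  0.0613] mid [ 0.3861 -0.3834  0.0595] ext [0.123 0.129 0.013]
[153.5 242.5] 107 mean [0.3453 0.1005 0.0581] mid [0.3454 0.1012 0.0583] ext [0.044 0.05  0.01 ]
[257.6 255.2] 39 mean [ 0.3088 -0.2101  0.059 ] mid [ 0.3064 -0.2114  0.0583] ext [0.0
[... 3247 characters left out ...]
5 mean [ 0.3618 -0.6798  0.0138] mid [ 0.3626 -0.6891  0.0145] ext [0.162 0.197 0.009]
[490.4 240.1] 153 mean [ 0.3565 -0.944   0.0131] mid [ 0.3477 -0.9459  0.0144] ext [0.062 0.047 0.009]
[441.9 244.9] 101 mean [ 0.3412 -0.7883  0.0145] mid [ 0.3393 -0.7883  0.0145] ext [0.059 0.049 0.009]
[427.3 255.3] 50 mean [ 0.309  -0.7417  0.0115] mid [ 0.3082 -0.7456  0.0126] ext [0.034 0.055 0.005]
[380.4 259.1] 40 mean [ 0.2969 -0.5939  0.0112] mid [ 0.2987 -0.5922  0.013 ] ext [0.034 0.031 0.006]
[403.5 260.3] 31 mean [ 0.2934 -0.6646  0.0152] mid [ 0.2957 -0.664   0.0148] ext [0.028 0.02  0.008]
[507.7 260. ] 49 mean [ 0.2951 -0.9938  0.0124] mid [ 0.298  -0.9928  0.0139] ext [0.031 0.027 0.008]
```

View pics/crop0.png

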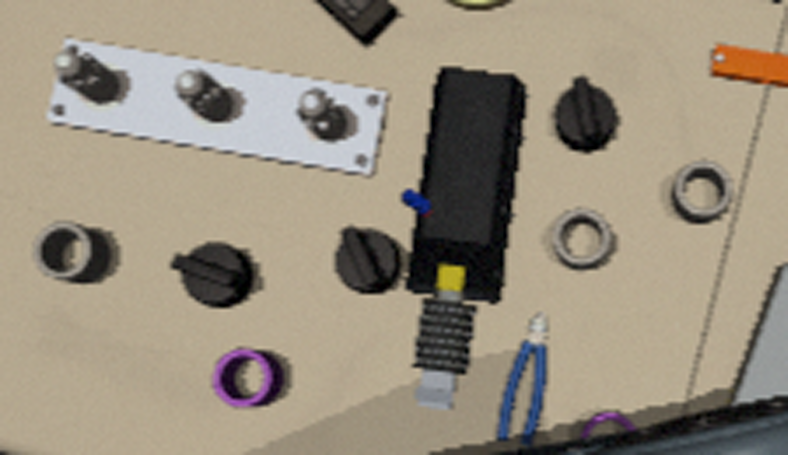

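The crop confirms three grey sleeves, at (65,250), (582,238) and (701,190), three black nuts, at (215,273), (367,260) and (585,115), and purple look-alikes that I'll leave alone. Next I'll measure the bar angles and obstacle heights.

Run:
```python
from h import *
c=load('top');P=cloud(c);X,Y,Z=P[...,0],P[...,1],P[...,2]
for u,v in((251,165),(187,208),(142,212)):
    w=np.zeros(Z.shape,bool);w[v-16:v+17,u-16:u+17]=1
    m=w&(Z>.07)&(Z<.09)
    q=np.ascontiguousarray(P[m][:,:2]).astype(np.float32)
    q=q[np.linalg.norm(q-np.median(q,0),axis=1)<.04]
    r=cv2.minAreaRect(q*1000);print('nut',np.round(r[0],1),np.round(r[1],1),'ang',[round(float(np.degrees(np.arctan2(*(np.linalg.svd(q-q.mean(0))[2][0][::-1])))),1)])
for u,v in((285,188),(250,202),(102,206)):
    w=np.zeros(Z.shape,bool);w[v-16:v+17,u-16:u+17]=1
    q=P[w&(Z>.055)&(Z<.065)];q=q[np.linalg.norm(q[:,:2]-np.median(q[:,:2],0),axis=1)<.035]
    print('sleeve',(cv2.minEnclosingCircle((q[:,:2]*1000).astype(np.float32))),c['color'][v,u-6:u+7].mean(0))
print('heightmap max z cm: cols y .4..-.6, rows x')
for x in np.arange(.25,.75,.05):
    print('%.2f'%x,[int(100*max(0,np.nanmax(np.r_[0,Z[(abs(X-x)<.025)&(abs(Y-y)<.025)&(c['depth']>0)]]))) for y in np.arange(.4,-.65,-.05)])
```

```text
nut [ 578.9 -190.4] [51.3 13.9] ang [-166.8]
nut [447.6   1.1] [51.7 13.8] ang [-152.2]
nut [435.5 133.3] [54. 13.] ang [-108.3]
sleeve ((511.2073059082031, -293.70849609375), 24.76984214782715) [111.61538462 129.23076923 138.53846154]
sleeve ((467.830810546875, -187.5270538330078), 24.570964813232422) [116.38461538 135.15384615 145.46153846]
sleeve ((454.0683898925781, 259.84234619140625), 24.767120361328125) [65.92307692 75.23076923 80.23076923]
heightmap max z cm: cols y .4..-.6, rows x
0.25 [0, 0, 0, 0, 0, 0, 35, 44, 54, 63, 71, 78, 82, 83, 82, 74, 70, 64, 60, 56, 56]
0.30 [0, 0, 0, 0, 0, 0, 6, 0, 48, 61, 69, 78, 83, 83, 82, 0, 29, 60, 60, 58, 56]
0.35 [0, 0, 0, 0, 0, 6, 6, 0, 0, 7, 6, 1, 80, 82, 80, 6, 35, 34, 17, 0, 1]
0.40 [0, 0, 0, 0, 0, 4, 7, 0, 7, 7, 6, 1, 0, 0, 0, 17, 33, 34, 0, 0, 1]
0.45 [31, 0, 6, 6, 0, 8, 8, 4, 8, 7, 7, 6, 6, 0, 0, 6, 6, 16, 0, 0, 0]
0.50 [22, 0, 0, 5, 0, 0, 0, 0, 4, 12, 7, 6, 6, 6, 6, 0, 2, 2, 1, 0, 0]
0.55 [23, 21, 1, 1, 1, 7, 1, 11, 8, 7, 7, 6, 8, 0, 6, 0, 1, 2, 14, 14, 1]
0.60 [22, 23, 2, 11, 1, 11, 2, 11, 8, 7, 7, 6, 8, 0, 2, 2, 2, 14, 15, 30, 30]
0.65 [25, 23, 1, 1, 1, 1, 1, 3, 3, 0, 0, 0, 0, 0, 2, 30, 63, 63, 64, 32, 39]
0.70 [25, 21, 0, 0, 0, 10, 9, 3, 3, 2, 2, 30, 30, 30, 63, 63, 64, 64, 64, 64, 41]
```

```bash
cat > st.py <<'E'
from h import *
o=robot.get_obs();q=o['tool_rot'];from scipy.spatial.transform import Rotation as R
M=R.from_quat(q).as_matrix();th=np.degrees(np.arctan2(M[1,0],M[0,0]))
print('t%.1f pos'%o['time'],np.round(o['position']*1000,1),'th%.1f tilt%.1f'%(th,np.degrees(np.arccos(-M[2,2]))),'q',np.round(o['q'],2),'F',np.round(o['ft_force'],1),'w%.1f g%.1f'%(o['grip_width']*1000,o['grip_force']))
if len(sys.argv)>2:
    d=np.array([float(a)for a in sys.argv[1:4]])/1000-o['position']
    print('go (cm)',np.round(M.T@d*100,2),'twist',round((th-float(sys.argv[4])+90)%180-90,1) if len(sys.argv)>4 else '')
E
R='{"jaw":1,"linear":[0,0,-2.2],"twist":-6.71}'
python3 -m pendant '[{"jaw":1,"linear":[0,0,-2.2],"twist":-6.71},{"jaw":1,"linear":[0,0,-2.2],"twist":-6.71},{"jaw":1,"linear":[0,0,-2.2],"twist":-6.71},{"jaw":1,"linear":[0,0,-2.2],"twist":-6.71},{"jaw":1,"linear":[0,0,-2.2],"twist":-6.71},{"jaw":1,"linear":[0,0,-2.2],"twist":-6.71},{"jaw":1,"linear":[0,0,-2.2],"twist":-6.71},{"jaw":1,"linear":[0,0,-2.2],"twist":-6.71},{"jaw":1,"linear":[0,0,-2.2],"twist":-6.71},{"jaw":1,"linear":[0,0,-2.2],"twist":-6.71},{"jaw":1,"linear":[0,0,0],"twist":0}]'
python3 st.py 511 -294 250 90
```

```text
time: 1.02
position: [0.2436, -0.5771, 0.4645]
tool_rot: [0.706, 0.708, -0.002, 0.004]
ft_force: [0.7, -0.2, 0.4]
grip_width: 0.0869
grip_force: 0.0
t1.0 pos [ 243.6 -577.1  464.5] th90.2 tilt0.5 q [-1.35  0.37  1.09 -0.    1.67 -1.35] F [ 0.7 -0.2  0.4] w86.9 g0.0
go (cm) [28.42 26.78 21.25] twist 0.2
```

```bash
python3 -m pendant '[{"jaw":1,"linear":[2.8,2.67,0],"twist":0},{"jaw":1,"linear":[2.8,2.67,0],"twist":0},{"jaw":1,"linear":[2.8,2.67,0],"twist":0},{"jaw":1,"linear":[2.8,2.67,0],"twist":0},{"jaw":1,"linear":[2.8,2.67,0],"twist":0},{"jaw":1,"linear":[2.8,2.67,0],"twist":0},{"jaw":1,"linear":[2.8,2.67,0],"twist":0},{"jaw":1,"linear":[2.8,2.67,0],"twist":0},{"jaw":1,"linear":[2.8,2.67,0],"twist":0},{"jaw":1,"linear":[2.8,2.67,0],"twist":0},{"jaw":1,"linear":[0,0,0],"twist":0}]' >/dev/null
python3 -m pendant '[{"jaw":1,"linear":[0,0,4.1],"twist":0},{"jaw":1,"linear":[0,0,4.1],"twist":0},{"jaw":1,"linear":[0,0,4.1],"twist":0},{"jaw":1,"linear":[0,0,4.1],"twist":0},{"jaw":1,"linear":[0,0,4.1],"twist":0},{"jaw":1,"linear":[0,0,4.1],"twist":0},{"jaw":1,"linear":[0,0,0],"twist":0},{"jaw":1,"linear":[0,0,0],"twist":0}]' >/dev/null
python3 st.py 511 -294 52 90
python3 -c "
from h import *
snap('side','s1.png');c=snap('top');cv2.imwrite('pics/t1.png',cv2.resize(c['color'][110:270,80:340],None,fx=3,fy=3))"
```

```text
t2.6 pos [ 508.5 -294.6  211.1] th89.9 tilt0.4 q [-0.72  0.51  1.55 -0.    1.08 -0.71] F [ 0.4 -1.   0.2] w87.0 g0.0
go (cm) [-1.000e-02  3.400e-01  1.591e+01] twist -0.1
```

View pics/t1.png

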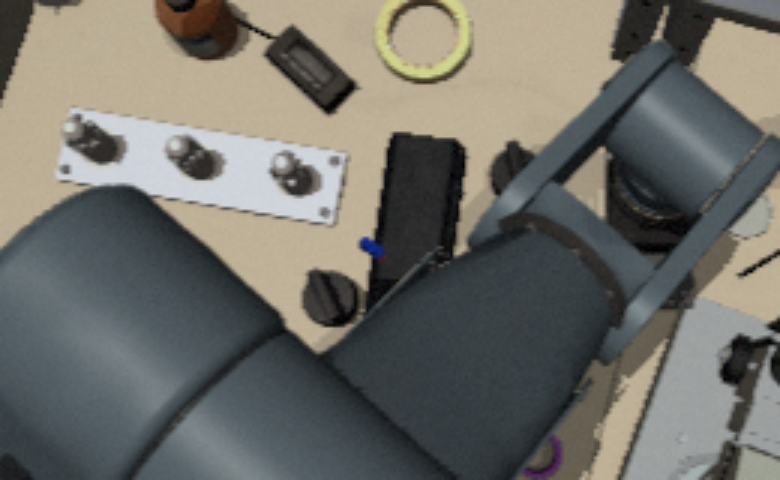

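```bash
python3 -m pendant '[{"jaw":1,"linear":[0,0.3,3.2],"twist":0},{"jaw":1,"linear":[0,0,3.2],"twist":0},{"jaw":1,"linear":[0,0,3.2],"twist":0},{"jaw":1,"linear":[0,0,3.2],"twist":0},{"jaw":1,"linear":[0,0,2.0],"twist":0},{"jaw":1,"linear":[0,0,1.0],"twist":0},{"jaw":1,"linear":[0,0,0],"twist":0},{"jaw":1,"linear":[0,0,0],"twist":0}]'
python3 -m pendant '[{"jaw":0,"linear":[0,0,0],"twist":0},{"jaw":0,"linear":[0,0,0],"twist":0},{"jaw":0,"linear":[0,0,0],"twist":0},{"jaw":0,"linear":[0,0,0],"twist":0},{"jaw":0,"linear":[0,0,0],"twist":0},{"jaw":0,"linear":[0,0,0],"twist":0},{"jaw":0,"linear":[0,0,0],"twist":0},{"jaw":0,"linear":[0,0,0],"twist":0}]' 15 >/dev/null
python3 st.py 511 -294 52 90
```

```text
time: 3.37
position: [0.5148, -0.297, 0.0576]
tool_rot: [0.707, 0.707, 0.0, 0.002]
ft_force: [0.0, -0.7, 0.3]
grip_width: 0.0869
grip_force: 0.0
t4.0 pos [ 513.1 -295.6   55.7] th90.0 tilt0.0 q [-0.71  0.74  1.65 -0.    0.75 -0.71] F [-0.5  0.2  2.3] w50.0 g15.0
go (cm) [ 0.16 -0.21  0.37] twist 0.0
```

Run:
```python
from h import *
import glob
for n in('top',):
    c=load(n);P=cloud(c);Z=P[...,2]
    near=(P[...,0]>.5)&(P[...,0]<.68)&(P[...,1]>-.03)&(P[...,1]<.32)&(c['depth']>0)
    b=P[near&(Z>.011)&(Z<.017)];r=cv2.minAreaRect((b[:,:2]*1000).astype(np.float32));print(n,'base',r,np.median(b[:,2]))
    for s in((.573,.040),(.590,.143),(.607,.247)):
        w=near&(np.hypot(P[...,0]-s[0],P[...,1]-s[1])<.022)
        t=P[w&(Z>.113)];print(len(t),t.mean(0).round(4),'max',Z[w].max().round(4),end=' ')
        t=P[w&(Z>.1)&(Z<.12)][:,:2].astype(np.float32)*1000;print(cv2.minEnclosingCircle(t))
c=snap('side')
P=cloud(c);Z=P[...,2];near=(P[...,0]>.5)&(P[...,0]<.68)&(P[...,1]>-.03)&(P[...,1]<.32)&(c['depth']>0)
b=P[near&(Z>.011)&(Z<.017)];print('side',cv2.minAreaRect((b[:,:2]*1000).astype(np.float32)))
for s in((.573,.040),(.590,.143),(.607,.247)):
    w=near&(np.hypot(P[...,0]-s[0],P[...,1]-s[1])<.025);t=P[w&(Z>.113)];print(len(t),t.mean(0).round(4))
```

```text
top base ((625.751708984375, 138.1705322265625), (297.7637634277344, 153.4053497314453), 81.26348876953125) 0.013275019789934464
18 [0.5725 0.0404 0.115 ] max 0.1171 ((573.7882690429688, 40.41397476196289), 11.199706077575684)
15 [0.59   0.1435 0.1154] max 0.1198 ((590.5057983398438, 143.85580444335938), 10.620529174804688)
13 [0.608  0.2475 0.1153] max 0.1176 ((608.1939697265625, 247.2296600341797), 11.716031074523926)
side ((619.5200805664062, 137.8857421875), (299.0030212402344, 149.44821166992188), 80.94358825683594)
15 [0.5707 0.0397 0.1152]
15 [0.5887 0.1441 0.1158]
18 [0.6038 0.2456 0.1162]
```

```bash
python3 -m pendant '[{"jaw":0,"linear":[0,0,-2],"twist":0},{"jaw":0,"linear":[0,0,-3.5],"twist":0},{"jaw":0,"linear":[0,0,-3.5],"twist":0},{"jaw":0,"linear":[0,0,-3.5],"twist":0},{"jaw":0,"linear":[0,0,-3.5],"twist":0},{"jaw":0,"linear":[0,0,-3.5],"twist":0},{"jaw":0,"linear":[0,0,0],"twist":0}]' >/dev/null
python3 -m pendant '[{"jaw":0,"linear":[3,0.55,0],"twist":0},{"jaw":0,"linear":[3,0.55,0],"twist":0},{"jaw":0,"linear":[3,0.55,0],"twist":0},{"jaw":0,"linear":[3,0.55,0],"twist":0},{"jaw":0,"linear":[3,0.55,0],"twist":0},{"jaw":0,"linear":[3,0.55,0],"twist":0},{"jaw":0,"linear":[3,0.55,0],"twist":0},{"jaw":0,"linear":[3,0.55,0],"twist":0},{"jaw":0,"linear":[3,0.55,0],"twist":0},{"jaw":0,"linear":[3,0.55,0],"twist":0},{"jaw":0,"linear":[3,0.55,0],"twist":0},{"jaw":0,"linear":[0,0,0],"twist":0}]' >/dev/null
python3 -m pendant '[{"jaw":0,"linear":[0.4,0,0],"twist":0},{"jaw":0,"linear":[0,0,0],"twist":0},{"jaw":0,"linear":[0,0,0],"twist":0}]' 
python3 st.py 574 38.7 190 90
```

```text
time: 5.92
position: [0.5734, 0.0376, 0.2501]
tool_rot: [0.707, 0.707, -0.0, -0.0]
ft_force: [0.1, 0.5, -1.4]
grip_width: 0.0496
grip_force: 15.0
t5.9 pos [573.4  37.6 250.1] th90.0 tilt0.1 q [-0.13  0.45  1.55 -0.    1.15 -0.13] F [ 0.1  0.5 -1.4] w49.6 g15.0
go (cm) [0.11 0.06 6.01] twist -0.0
```

```bash
python3 -m pendant '[{"jaw":0,"linear":[0.1,0.05,2],"twist":0},{"jaw":0,"linear":[0,0,2],"twist":0},{"jaw":0,"linear":[0,0,2],"twist":0},{"jaw":0,"linear":[0,0,0.8],"twist":0},{"jaw":0,"linear":[0,0,0],"twist":0},{"jaw":0,"linear":[0,0,0],"twist":0}]'
python3 - <<'E'
from h import *
c=snap('side');V=np.array(c['view']);f=192/np.tan(np.radians(float(c['fov_y']))/2)
q=V[:3,:3]@np.array([.573,.04,.1])+V[:3,3];u,v=int(f*q[0]/q[2]+c['cx']),int(f*q[1]/q[2]+c['cy']);print(u,v)
cv2.imwrite('pics/s2.png',cv2.resize(c['color'][v-60:v+40,u-60:u+60],None,fx=5,fy=5,interpolation=cv2.INTER_CUBIC))
E
```

```text
time: 6.42
position: [0.5744, 0.0385, 0.1825]
tool_rot: [0.708, 0.707, -0.0, -0.0]
ft_force: [-0.4, 0.7, -0.7]
grip_width: 0.0499
grip_force: 15.0
180 204
```

View pics/s2.png

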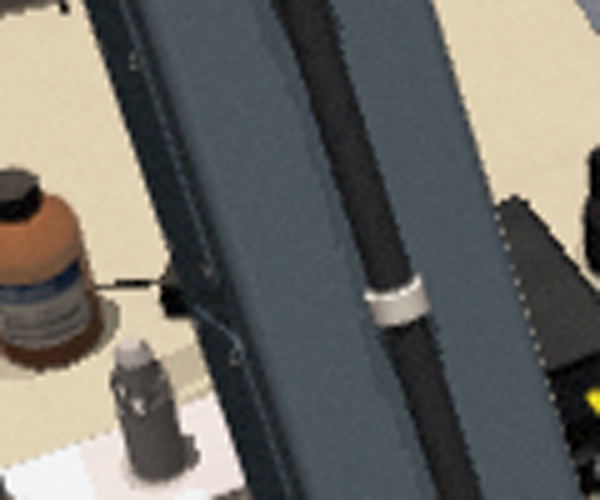

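The arm blocks the view, so I'll descend by force feel.

```bash
python3 -m pendant '[{"jaw":0,"linear":[0,0,1],"twist":0},{"jaw":0,"linear":[0,0,1],"twist":0},{"jaw":0,"linear":[0,0,1],"twist":0},{"jaw":0,"linear":[0,0,0.5],"twist":0},{"jaw":0,"linear":[0,0,0.5],"twist":0},{"jaw":0,"linear":[0,0,0.5],"twist":0},{"jaw":0,"linear":[0,0,0.5],"twist":0},{"jaw":0,"linear":[0,0,0],"twist":0}]' 
python3 st.py 574 38.7 72 90
```

```text
time: 7.13
position: [0.5736, 0.0395, 0.1315]
tool_rot: [0.707, 0.707, -0.001, -0.001]
ft_force: [-0.1, -0.8, -1.1]
grip_width: 0.0499
grip_force: 15.0
t7.1 pos [573.6  39.5 131.5] th90.0 tilt0.1 q [-0.13  0.61  1.65  0.    0.88 -0.13] F [-0.1 -0.8 -1.1] w49.9 g15.0
go (cm) [-0.08  0.05  5.95] twist 0.0
```

```bash
python3 -m pendant '[{"jaw":0,"linear":[0,0,1],"twist":0},{"jaw":0,"linear":[0,0,1],"twist":0},{"jaw":0,"linear":[0,0,1],"twist":0},{"jaw":0,"linear":[0,0,1],"twist":0},{"jaw":0,"linear":[0,0,1],"twist":0},{"jaw":0,"linear":[0,0,0.5],"twist":0},{"jaw":0,"linear":[0,0,0.3],"twist":0},{"jaw":0,"linear":[0,0,0],"twist":0}]' 
python3 -m pendant '[{"jaw":0.65,"linear":[0,0,0],"twist":0},{"jaw":0.75,"linear":[0,0,0],"twist":0},{"jaw":0.85,"linear":[0,0,0],"twist":0},{"jaw":1,"linear":[0,0,0],"twist":0},{"jaw":1,"linear":[0,0,-2],"twist":0},{"jaw":1,"linear":[0,0,-4],"twist":0},{"jaw":1,"linear":[0,0,-4],"twist":0},{"jaw":1,"linear":[0,0,-4],"twist":0},{"jaw":1,"linear":[0,0,-3],"twist":0},{"jaw":1,"linear":[0,0,0],"twist":0}]' >/dev/null
python3 st.py 468.8 -189.2 240 90
```

```text
time: 7.8
position: [0.5737, 0.0394, 0.0736]
tool_rot: [0.707, 0.707, -0.001, -0.001]
ft_force: [-0.7, -1.3, -0.5]
grip_width: 0.0499
grip_force: 15.0
t8.6 pos [578.5  39.  252.4] th90.0 tilt0.9 q [-0.13  0.45  1.55  0.    1.13 -0.13] F [0.8 0.5 0. ] w86.7 g0.0
go (cm) [-22.82 -11.     1.11] twist 0.0
```

```bash
python3 -m pendant '[{"jaw":1,"linear":[-3.25,-1.5,0],"twist":0},{"jaw":1,"linear":[-3.25,-1.5,0],"twist":0},{"jaw":1,"linear":[-3.25,-1.5,0],"twist":0},{"jaw":1,"linear":[-3.25,-1.5,0],"twist":0},{"jaw":1,"linear":[-3.25,-1.5,0],"twist":0},{"jaw":1,"linear":[-3.25,-1.5,0],"twist":0},{"jaw":1,"linear":[-3.25,-1.5,0],"twist":0},{"jaw":1,"linear":[0,0,0],"twist":0},{"jaw":1,"linear":[0,0,0],"twist":0}]' >/dev/null
python3 st.py 468.5 -188.5 56 90
python3 -c "
from h import *
c=snap('side');cv2.imwrite('pics/s3.png',c['color'])"
```

```text
t9.4 pos [ 468.5 -189.6  244.5] th89.8 tilt0.0 q [-0.61  0.36  1.72  0.    1.06 -0.6 ] F [-0.1  1.1  0.5] w87.1 g0.0
go (cm) [ 1.100e-01 -1.000e-02  1.885e+01] twist -0.2
```

View pics/s3.png

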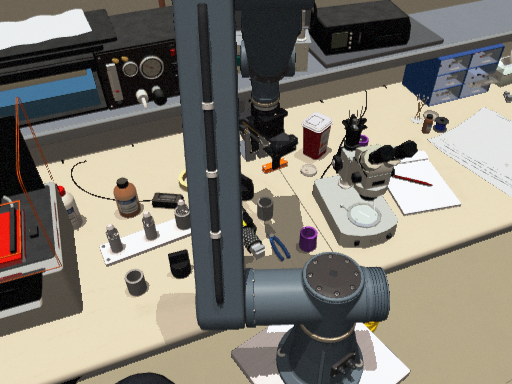

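The side view shows sleeve 2 still standing at about (265,208) and sleeve 1 on the right-hand spindle at (182,213).

```bash
python3 -c "
from h import *
c=load('side');P=cloud(c);w=np.zeros(P.shape[:2],bool);w[190:225,250:280]=1
q=P[w&(P[...,2]>.056)&(P[...,2]<.064)];print(len(q),cv2.minEnclosingCircle((q[:,:2]*1000).astype(np.float32)))"
python3 -m pendant '[{"jaw":1,"linear":[0.1,0,4],"twist":0},{"jaw":1,"linear":[0,0,4],"twist":0},{"jaw":1,"linear":[0,0,4],"twist":0},{"jaw":1,"linear":[0,0,3],"twist":0},{"jaw":1,"linear":[0,0,2.5],"twist":0},{"jaw":1,"linear":[0,0,1.3],"twist":0},{"jaw":1,"linear":[0,0,0],"twist":0},{"jaw":1,"linear":[0,0,0],"twist":0}]'
python3 -m pendant '[{"jaw":0,"linear":[0,0,0],"twist":0},{"jaw":0,"linear":[0,0,0],"twist":0},{"jaw":0,"linear":[0,0,0],"twist":0},{"jaw":0,"linear":[0,0,0],"twist":0},{"jaw":0,"linear":[0,0,0],"twist":0},{"jaw":0,"linear":[0,0,0],"twist":0},{"jaw":0,"linear":[0,0,0],"twist":0}]' 15 >/dev/null
python3 st.py 591 142.8 250 90
```

```text
89 ((450.11590576171875, -156.1324462890625), 58.6634407043457)
time: 10.1
position: [0.4694, -0.1856, 0.056]
tool_rot: [0.706, 0.708, -0.0, -0.001]
ft_force: [0.7, -0.4, 1.0]
grip_width: 0.0872
grip_force: 0.0
t10.7 pos [ 469.1 -187.2   56.9] th90.0 tilt0.0 q [-0.6   0.67  1.87 -0.    0.6  -0.6 ] F [-1.2 -0.   3.2] w50.1 g15.0
go (cm) [ 33.    12.19 -19.31] twist 0.0
```

```bash
python3 -m pendant '[{"jaw":0,"linear":[0,0,-2],"twist":0},{"jaw":0,"linear":[0,0,-3.5],"twist":0},{"jaw":0,"linear":[0,0,-3.5],"twist":0},{"jaw":0,"linear":[0,0,-3.5],"twist":0},{"jaw":0,"linear":[0,0,-3.5],"twist":0},{"jaw":0,"linear":[0,0,-3.5],"twist":0},{"jaw":0,"linear":[0,0,0],"twist":0}]' >/dev/null
python3 -m pendant '[{"jaw":0,"linear":[3.3,1.22,0],"twist":0},{"jaw":0,"linear":[3.3,1.22,0],"twist":0},{"jaw":0,"linear":[3.3,1.22,0],"twist":0},{"jaw":0,"linear":[3.3,1.22,0],"twist":0},{"jaw":0,"linear":[3.3,1.22,0],"twist":0},{"jaw":0,"linear":[3.3,1.22,0],"twist":0},{"jaw":0,"linear":[3.3,1.22,0],"twist":0},{"jaw":0,"linear":[3.3,1.22,0],"twist":0},{"jaw":0,"linear":[3.3,1.22,0],"twist":0},{"jaw":0,"linear":[3.3,1.22,0],"twist":0},{"jaw":0,"linear":[0,0,0],"twist":0},{"jaw":0,"linear":[0,0,0],"twist":0}]' >/dev/null
python3 -m pendant '[{"jaw":0,"linear":[0,0,2],"twist":0},{"jaw":0,"linear":[0,0,2],"twist":0},{"jaw":0,"linear":[0,0,2],"twist":0},{"jaw":0,"linear":[0,0,0.8],"twist":0},{"jaw":0,"linear":[0,0,0],"twist":0},{"jaw":0,"linear":[0,0,0],"twist":0}]' >/dev/null
python3 st.py 591 143.2 132 90; python3 st.py 591 143.2 132 90|tail -1
python3 -c "
from h import *
c=snap('side');cv2.imwrite('pics/s4.png',cv2.resize(c['color'][150:270,80:230],None,fx=5,fy=5))"
```

```text
t12.8 pos [590.9 141.9 183.3] th89.9 tilt0.1 q [ 0.05  0.57  1.53 -0.    1.04  0.05] F [ 0.4 -0.2 -1.1] w49.8 g15.0
go (cm) [0.13 0.01 5.13] twist -0.1
go (cm) [0.13 0.01 5.13] twist -0.1
```

View pics/s4.png

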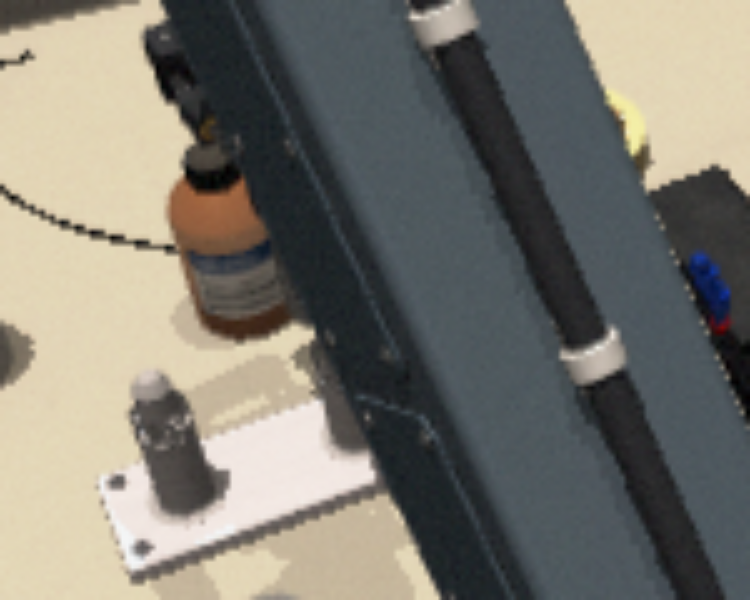

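```bash
python3 -c "
from h import *
c=load('top');P=cloud(c);w=np.zeros(P.shape[:2],bool);w[95:135,125:165]=1
for lo,hi in((.05,.09),(.1,.15)):
  q=P[w&(P[...,2]>lo)&(P[...,2]<hi)&(P[...,1]>.05)];print(len(q),q.min(0),q.max(0))
"
```

```text
121 [0.70809459 0.11131998 0.05171265] [0.76450347 0.17300956 0.08938832]
214 [0.71565251 0.11685571 0.10019724] [0.76977024 0.16741254 0.13424676]
```

```bash
python3 -m pendant '[{"jaw":0,"linear":[0.1,0,1],"twist":0},{"jaw":0,"linear":[0,0,1],"twist":0},{"jaw":0,"linear":[0,0,1],"twist":0},{"jaw":0,"linear":[0,0,0.5],"twist":0},{"jaw":0,"linear":[0,0,0.5],"twist":0},{"jaw":0,"linear":[0,0,0.5],"twist":0},{"jaw":0,"linear":[0,0,0.5],"twist":0},{"jaw":0,"linear":[0,0,0],"twist":0}]' 
python3 st.py 591 143.2 74 90
```

```text
time: 13.48
position: [0.5906, 0.1438, 0.1324]
tool_rot: [0.707, 0.707, -0.001, -0.001]
ft_force: [0.1, 0.1, -0.8]
grip_width: 0.0497
grip_force: 15.0
t13.5 pos [590.6 143.8 132.4] th90.0 tilt0.1 q [ 0.06  0.64  1.57 -0.    0.94  0.06] F [ 0.1  0.1 -0.8] w49.7 g15.0
go (cm) [-0.06  0.05  5.84] twist 0.0
```

Then the third sleeve, at (454,260). First a camera check that it hasn't been knocked.

```bash
python3 -m pendant '[{"jaw":0,"linear":[0,0,1],"twist":0},{"jaw":0,"linear":[0,0,1],"twist":0},{"jaw":0,"linear":[0,0,1],"twist":0},{"jaw":0,"linear":[0,0,1],"twist":0},{"jaw":0,"linear":[0,0,1],"twist":0},{"jaw":0,"linear":[0,0,0.5],"twist":0},{"jaw":0,"linear":[0,0,0.3],"twist":0},{"jaw":0,"linear":[0,0,0],"twist":0}]' 
python3 -m pendant '[{"jaw":0.65,"linear":[0,0,0],"twist":0},{"jaw":0.75,"linear":[0,0,0],"twist":0},{"jaw":0.85,"linear":[0,0,0],"twist":0},{"jaw":1,"linear":[0,0,0],"twist":0},{"jaw":1,"linear":[0,0,-2],"twist":0},{"jaw":1,"linear":[0,0,-4],"twist":0},{"jaw":1,"linear":[0,0,-4],"twist":0},{"jaw":1,"linear":[0,0,-4],"twist":0},{"jaw":1,"linear":[0,0,-3],"twist":0},{"jaw":1,"linear":[0,0,0],"twist":0}]' >/dev/null
python3 st.py 454.8 259.8 240 90
python3 - <<'E'
from h import *
c=snap('top');s=snap('side')
for n,c in(('top',c),('side',s)):
    P=cloud(c);X,Y,Z=P[...,0],P[...,1],P[...,2]
    m=((Z>.052)&(Z<.066)&(X>.38)&(X<.53)&(Y>.17)&(Y<.34)&(c['depth']>0)).astype(np.uint8)
    k,l,stt,ce=cv2.connectedComponentsWithStats(m)
    for i in range(1,k):
        if stt[i,4]>15: print(n,ce[i],stt[i,4],cv2.minEnclosingCircle((P[l==i][:,:2]*1000).astype(np.float32)))
E
```

```text
time: 14.15
position: [0.5907, 0.1438, 0.0745]
tool_rot: [0.707, 0.707, -0.001, -0.001]
ft_force: [0.5, -0.0, -0.7]
grip_width: 0.0498
grip_force: 15.0
t15.0 pos [595.6 144.3 253.9] th90.0 tilt0.9 q [0.06 0.49 1.46 0.   1.18 0.06] F [ 0.2 -0.7  0.8] w86.5 g0.0
go (cm) [ 11.55 -14.09   1.17] twist 0.0
top [102.2        206.14782609] 115 ((453.73046875, 259.5396423339844), 25.305776596069336)
side [133.89403974 276.52980132] 151 ((451.49957275390625, 259.01434326171875), 26.701765060424805)
```

```bash
python3 -m pendant '[{"jaw":1,"linear":[2.3,-2.72,0],"twist":0},{"jaw":1,"linear":[2.3,-2.72,0],"twist":0},{"jaw":1,"linear":[2.3,-2.72,0],"twist":0},{"jaw":1,"linear":[2.3,-2.72,0],"twist":0},{"jaw":1,"linear":[2.3,-2.72,0],"twist":0},{"jaw":1,"linear":[0,0,4],"twist":0},{"jaw":1,"linear":[0,0,4],"twist":0},{"jaw":1,"linear":[0,0,3],"twist":0},{"jaw":1,"linear":[0,0,0],"twist":0},{"jaw":1,"linear":[0,0,0],"twist":0}]' >/dev/null
python3 st.py 454.3 259.5 56 90
```

```text
t15.9 pos [453.1 258.2 133.3] th90.0 tilt0.4 q [0.3  0.55 1.78 0.   0.81 0.3 ] F [ 1.2 -0.4  0.8] w87.3 g0.0
go (cm) [0.15 0.17 7.73] twist 0.0
```

```bash
python3 -m pendant '[{"jaw":1,"linear":[0.1,0.1,3],"twist":0},{"jaw":1,"linear":[0,0,3],"twist":0},{"jaw":1,"linear":[0,0,1.7],"twist":0},{"jaw":1,"linear":[0,0,0],"twist":0},{"jaw":1,"linear":[0,0,0],"twist":0}]'
python3 -m pendant '[{"jaw":0,"linear":[0,0,0],"twist":0},{"jaw":0,"linear":[0,0,0],"twist":0},{"jaw":0,"linear":[0,0,0],"twist":0},{"jaw":0,"linear":[0,0,0],"twist":0},{"jaw":0,"linear":[0,0,0],"twist":0},{"jaw":0,"linear":[0,0,0],"twist":0},{"jaw":0,"linear":[0,0,0],"twist":0}]' 15 >/dev/null
python3 st.py 607.3 247 250 90
```

```text
time: 16.33
position: [0.457, 0.2599, 0.0594]
tool_rot: [0.707, 0.707, 0.0, 0.0]
ft_force: [0.5, 0.2, 0.7]
grip_width: 0.0871
grip_force: 0.0
t16.9 pos [456.  259.8  58.8] th90.0 tilt0.0 q [0.3  0.68 1.82 0.   0.64 0.3 ] F [0.  0.2 3.1] w49.8 g15.0
go (cm) [ -1.28  15.12 -19.12] twist 0.0
```

```bash
python3 -m pendant '[{"jaw":0,"linear":[0,0,-2],"twist":0},{"jaw":0,"linear":[0,0,-3.5],"twist":0},{"jaw":0,"linear":[0,0,-3.5],"twist":0},{"jaw":0,"linear":[0,0,-3.5],"twist":0},{"jaw":0,"linear":[-0.25,3.03,0],"twist":0},{"jaw":0,"linear":[-0.25,3.03,0],"twist":0},{"jaw":0,"linear":[-0.25,3.03,0],"twist":0},{"jaw":0,"linear":[-0.25,3.03,0],"twist":0},{"jaw":0,"linear":[-0.25,3.03,0],"twist":0},{"jaw":0,"linear":[0,0,0],"twist":0},{"jaw":0,"linear":[0,0,0],"twist":0}]' >/dev/null
python3 st.py 607.3 247 135 90
```

```text
t17.8 pos [608.8 246.8 182.7] th89.9 tilt0.0 q [0.22 0.63 1.4  0.   1.11 0.22] F [-1.2 -0.5 -0.9] w50.2 g15.0
go (cm) [ 0.02 -0.14  4.77] twist -0.1
```

```bash
python3 -m pendant '[{"jaw":0,"linear":[0,-0.1,1],"twist":0},{"jaw":0,"linear":[0,0,1],"twist":0},{"jaw":0,"linear":[0,0,1],"twist":0},{"jaw":0,"linear":[0,0,0.5],"twist":0},{"jaw":0,"linear":[0,0,0.5],"twist":0},{"jaw":0,"linear":[0,0,0.5],"twist":0},{"jaw":0,"linear":[0,0,0],"twist":0}]' 
python3 st.py 607 247 77 90
```

```text
time: 18.42
position: [0.6057, 0.2473, 0.1371]
tool_rot: [0.707, 0.707, -0.001, -0.001]
ft_force: [0.3, -0.1, -1.6]
grip_width: 0.0503
grip_force: 15.0
t18.4 pos [605.7 247.3 137.1] th90.0 tilt0.1 q [0.22 0.69 1.44 0.   1.02 0.22] F [ 0.3 -0.1 -1.6] w50.3 g15.0
go (cm) [-0.03  0.14  6.01] twist 0.0
```

```bash
python3 -m pendant '[{"jaw":0,"linear":[0,0.05,1],"twist":0},{"jaw":0,"linear":[0,0,1],"twist":0},{"jaw":0,"linear":[0,0,1],"twist":0},{"jaw":0,"linear":[0,0,1],"twist":0},{"jaw":0,"linear":[0,0,1],"twist":0},{"jaw":0,"linear":[0,0,0.7],"twist":0},{"jaw":0,"linear":[0,0,0.3],"twist":0},{"jaw":0,"linear":[0,0,0],"twist":0}]' 
python3 -m pendant '[{"jaw":0.65,"linear":[0,0,0],"twist":0},{"jaw":0.75,"linear":[0,0,0],"twist":0},{"jaw":0.85,"linear":[0,0,0],"twist":0},{"jaw":1,"linear":[0,0,0],"twist":0},{"jaw":1,"linear":[0,0,-2],"twist":0},{"jaw":1,"linear":[0,0,-4],"twist":0},{"jaw":1,"linear":[0,0,-4],"twist":0},{"jaw":1,"linear":[0,0,-4],"twist":0},{"jaw":1,"linear":[0,0,-3],"twist":0},{"jaw":1,"linear":[-3,-0.3,0],"twist":0},{"jaw":1,"linear":[-4,-0.5,0],"twist":0}]' >/dev/null
python3 -m pendant '[{"jaw":0.6,"linear":[-4,-0.5,0],"twist":0},{"jaw":0.6,"linear":[-4,-0.5,0],"twist":0},{"jaw":0.6,"linear":[-4,-0.5,0],"twist":0},{"jaw":0.6,"linear":[-4,-0.5,0],"twist":0},{"jaw":0.6,"linear":[-4,0,0],"twist":0},{"jaw":0.6,"linear":[-4,0,0],"twist":0},{"jaw":0.6,"linear":[-4,0,0],"twist":0},{"jaw":0.6,"linear":[0,0,0],"twist":0}]' >/dev/null
python3 st.py 579 -190 250
cat > look.py <<'E'
from h import *
c=snap('top');P=cloud(c);X,Y,Z=P[...,0],P[...,1],P[...,2]
m=((Z>.068)&(Z<.09)&(X>.38)&(X<.7)&(Y>-.3)&(Y<.3)&(c['depth']>0)).astype(np.uint8)
k,l,st,ce=cv2.connectedComponentsWithStats(m)
for i in range(1,k):
    if 40<st[i,4]<400:
        q=P[l==i][:,:2]; r=cv2.minAreaRect((q*1000).astype(np.float32)); d=np.linalg.svd(q-q.mean(0))[2][0]
        print(ce[i].round(0),'ctr',np.round(r[0],1),np.round(r[1],1),'bar',round(float(np.degrees(np.arctan2(d[1],d[0]))%180),1))
cv2.imwrite('pics/%s'%sys.argv[1],cv2.resize(c['color'][135:255,80:290],None,fx=3.8,fy=3.8,interpolation=cv2.INTER_CUBIC))
E
python3 look.py t5.png
```

```text
time: 19.08
position: [0.6065, 0.2472, 0.0772]
tool_rot: [0.707, 0.707, -0.001, -0.001]
ft_force: [0.7, 0.5, -0.9]
grip_width: 0.0496
grip_force: 15.0
t20.7 pos [ 580.1 -110.4  249.4] th89.6 tilt0.3 q [-0.38  0.47  1.51 -0.    1.15 -0.37] F [0.4 0.2 0.5] w52.9 g0.0
go (cm) [-7.96 -0.05 -0.02] twist 
[108. 156.] ctr [606.4 246.5] [45.1 47.6] bar 144.1
[140. 161.] ctr [591.8 147.5] [47.9 37.3] bar 159.5
[251. 165.] ctr [ 579.  -190.4] [53.8 14.1] bar 12.9
[217. 193.] ctr [496.1 -82.7] [57.7 68.2] bar 152.7
[191. 215.] ctr [427.2 -12. ] [30.3 13.7] bar 34.2
```

View pics/t5.png

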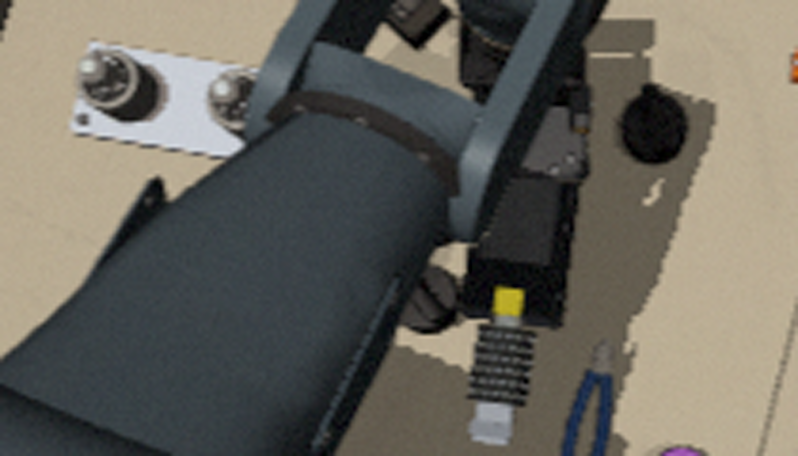

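The crop shows sleeves seated on the left spindle (115,85) and the middle spindle (235,100), and the nut at (653,125).

```bash
python3 -m pendant '[{"jaw":0.6,"linear":[-4,0,0],"twist":0},{"jaw":0.6,"linear":[-4,0,0],"twist":0},{"jaw":0.6,"linear":[0,0,0],"twist":7},{"jaw":0.6,"linear":[0,0,0],"twist":7},{"jaw":0.6,"linear":[0,0,0],"twist":7},{"jaw":0.6,"linear":[0,0,0],"twist":7},{"jaw":0.6,"linear":[0,0,0],"twist":7},{"jaw":0.6,"linear":[0,0,0],"twist":7},{"jaw":0.6,"linear":[0,0,0],"twist":7},{"jaw":0.6,"linear":[0,0,0],"twist":7},{"jaw":0.6,"linear":[0,0,0],"twist":7},{"jaw":0.6,"linear":[0,0,0],"twist":7}]' >/dev/null
python3 -m pendant '[{"jaw":0.6,"linear":[0,0,4],"twist":7},{"jaw":0.6,"linear":[0,0,4],"twist":0},{"jaw":0.6,"linear":[0,0,0],"twist":0},{"jaw":0.6,"linear":[0,0,0],"twist":0}]' >/dev/null
python3 st.py 580 -190.4 68 12.9
```

```text
t22.1 pos [ 577.8 -180.5  166.9] th13.1 tilt0.4 q [-0.49  0.59  1.55  0.    1.01  0.85] F [-0.2  0.1  0.3] w52.2 g0.0
go (cm) [0.04 1.05 9.89] twist 0.2
```

```bash
python3 -m pendant '[{"jaw":0.6,"linear":[0.05,1.0,0],"twist":0},{"jaw":0.6,"linear":[0,0,3],"twist":0},{"jaw":0.6,"linear":[0,0,3],"twist":0},{"jaw":0.6,"linear":[0,0,2],"twist":0},{"jaw":0.6,"linear":[0,0,1.8],"twist":0},{"jaw":0.6,"linear":[0,0,0],"twist":0},{"jaw":0.6,"linear":[0,0,0],"twist":0}]' >/dev/null
python3 st.py 580 -190.4 68 12.9
python3 -m pendant '[{"jaw":0,"linear":[0,0,0],"twist":0},{"jaw":0,"linear":[0,0,0],"twist":0},{"jaw":0,"linear":[0,0,0],"twist":0},{"jaw":0,"linear":[0,0,0],"twist":0},{"jaw":0,"linear":[0,0,0],"twist":0},{"jaw":0,"linear":[0,0,0],"twist":0},{"jaw":0,"linear":[0,0,0],"twist":0}]' 20 >/dev/null
python3 st.py 574 39.5 250 12.9
```

```text
t22.6 pos [ 583.5 -193.3   72.3] th13.0 tilt0.2 q [-0.5   0.73  1.58  0.    0.82  0.84] F [-0.1  0.1  0.5] w52.3 g0.0
go (cm) [-0.28 -0.36  0.43] twist 0.1
t23.2 pos [ 581.9 -192.1   70.7] th13.0 tilt0.0 q [-0.5   0.74  1.59  0.    0.82  0.84] F [ 0.7  0.8 -1.9] w14.1 g20.3
go (cm) [  4.44 -22.75 -17.92] twist 0.1
```

```bash
python3 -m pendant '[{"jaw":0,"linear":[0,0,-2],"twist":0},{"jaw":0,"linear":[0,0,-4],"twist":0},{"jaw":0,"linear":[0,0,-4],"twist":0},{"jaw":0,"linear":[0,0,-4],"twist":0},{"jaw":0,"linear":[0,0,-4],"twist":0},{"jaw":0,"linear":[0.76,-3.79,0],"twist":0},{"jaw":0,"linear":[0.76,-3.79,0],"twist":0},{"jaw":0,"linear":[0.76,-3.79,0],"twist":0},{"jaw":0,"linear":[0.76,-3.79,0],"twist":0},{"jaw":0,"linear":[0.76,-3.79,0],"twist":0},{"jaw":0,"linear":[0.76,-3.79,0],"twist":0},{"jaw":0,"linear":[0,0,0],"twist":0}]' >/dev/null
python3 -m pendant '[{"jaw":0,"linear":[0,0,0],"twist":0},{"jaw":0,"linear":[0,0,0],"twist":0}]' >/dev/null
python3 st.py 575 39.8 165 12.9
python3 - <<'E'
from h import *
c=snap('side');cv2.imwrite('pics/s6.png',cv2.resize(c['color'][140:260,80:230],None,fx=5,fy=5))
P=cloud(c);X,Y,Z=P[...,0],P[...,1],P[...,2]
t=snap('top');Q=cloud(t)
for n,P in(('side',P),('top',Q)):
  for x in np.arange(.5,.72,.04):
    m=(abs(P[...,0]-x)<.02)&(P[...,1]>.3)&(P[...,1]<.42)
    print(n,x,[ (z,round(float(P[m&(P[...,2]>z)][:,1].min()),3)) for z in(.05,.1,.15,.2) if (m&(P[...,2]>z)).any()])
E
```

```text
t24.4 pos [575.   39.6 250.2] th13.1 tilt0.0 q [-0.12  0.45  1.54 -0.    1.15  1.22] F [ 0.6 -0.1 -1.2] w13.8 g20.0
go (cm) [ 0.01 -0.02  8.52] twist 0.2
side 0.5 [(0.05, 0.386), (0.1, 0.387), (0.15, 0.387), (0.2, 0.388)]
side 0.54 [(0.05, 0.375), (0.1, 0.375), (0.15, 0.375), (0.2, 0.376)]
side 0.5800000000000001 [(0.05, 0.364), (0.1, 0.364), (0.15, 0.364), (0.2, 0.365)]
side 0.6200000000000001 [(0.05, 0.352), (0.1, 0.352), (0.15, 0.352), (0.2, 0.353)]
side 0.6600000000000001 [(0.05, 0.341), (0.1, 0.341), (0.15, 0.341), (0.2, 0.342)]
side 0.7000000000000002 [(0.05, 0.33), (0.1, 0.33), (0.15, 0.33), (0.2, 0.331)]
top 0.5 [(0.05, 0.387), (0.1, 0.387), (0.15, 0.387), (0.2, 0.388)]
top 0.54 [(0.05, 0.375), (0.1, 0.375), (0.15, 0.375), (0.2, 0.375)]
top 0.5800000000000001 [(0.05, 0.364), (0.1, 0.364), (0.15, 0.364), (0.2, 0.366)]
top 0.6200000000000001 [(0.05, 0.351), (0.1, 0.351), (0.15, 0.353), (0.2, 0.354)]
top 0.6600000000000001 [(0.05, 0.341), (0.1, 0.341), (0.15, 0.341), (0.2, 0.343)]
top 0.7000000000000002 [(0.05, 0.33), (0.1, 0.33), (0.15, 0.33), (0.2, 0.331)]
```

View pics/s6.png

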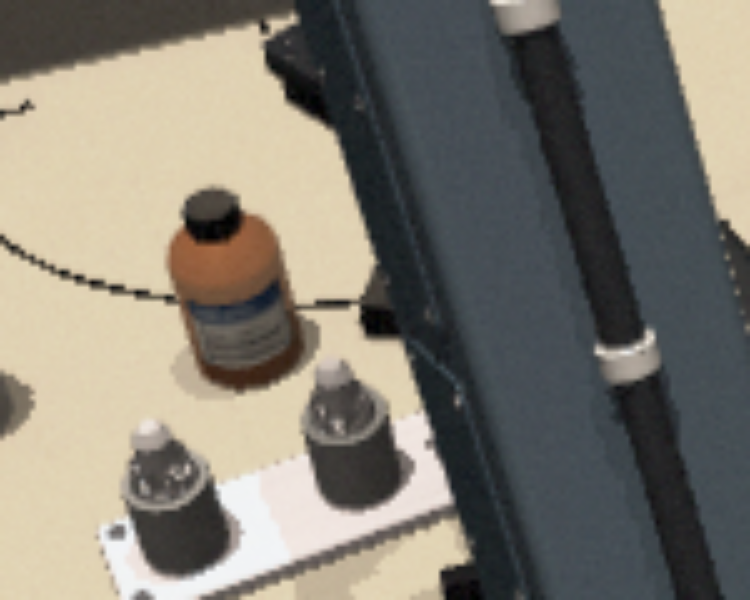

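The view shows both sleeves fully seated on the base, at (175,510) and (350,440). Lowering the nut now.

```bash
python3 -m pendant '[{"jaw":0,"linear":[0,0,2],"twist":0},{"jaw":0,"linear":[0,0,2],"twist":0},{"jaw":0,"linear":[0,0,1],"twist":0},{"jaw":0,"linear":[0,0,1],"twist":0},{"jaw":0,"linear":[0,0,1],"twist":0},{"jaw":0,"linear":[0,0,0.5],"twist":0},{"jaw":0,"linear":[0,0,0.5],"twist":0},{"jaw":0,"linear":[0,0,0.5],"twist":0},{"jaw":0,"linear":[0,0,0],"twist":0}]'
python3 -m pendant '[{"jaw":0,"linear":[0,0,0.2],"twist":0},{"jaw":0,"linear":[0,0,0.2],"twist":0},{"jaw":0,"linear":[0,0,0],"twist":0}]'
```

```text
time: 25.23
position: [0.5752, 0.0397, 0.1649]
tool_rot: [0.994, 0.113, -0.0, -0.0]
ft_force: [0.3, 0.9, -1.7]
grip_width: 0.0138
grip_force: 20.0
time: 25.48
position: [0.5754, 0.0397, 0.1615]
tool_rot: [0.994, 0.113, 0.0, 0.0]
ft_force: [0.4, 0.3, -1.6]
grip_width: 0.0136
grip_force: 20.0
```

```bash
python3 -m pendant '[{"jaw":0.18,"linear":[0,0,0],"twist":0},{"jaw":0.18,"linear":[0,0,0],"twist":0},{"jaw":0.18,"linear":[0,0,0.2],"twist":0},{"jaw":0.18,"linear":[0,0,0.2],"twist":0},{"jaw":0.18,"linear":[0,0,0.2],"twist":0},{"jaw":0.18,"linear":[0,0,0],"twist":0},{"jaw":0.18,"linear":[0,0,0],"twist":0}]'
python3 st.py; python3 -m pendant '[{"jaw":0.18,"linear":[0,0,0],"twist":-5},{"jaw":0.18,"linear":[0,0,0],"twist":-5},{"jaw":0.18,"linear":[0,0,0],"twist":-5},{"jaw":0.18,"linear":[0,0,0],"twist":-5},{"jaw":0.18,"linear":[0,0,0],"twist":-5},{"jaw":0.18,"linear":[0,0,0],"twist":-5},{"jaw":0.18,"linear":[0,0,0],"twist":0}]' >/dev/null
python3 st.py; python3 -c "
from h import *
print(robot.get_obs()['moment'])"
```

```text
time: 26.07
position: [0.5751, 0.0395, 0.1553]
tool_rot: [0.994, 0.113, -0.0, -0.0]
ft_force: [0.7, 0.1, -0.5]
grip_width: 0.0159
grip_force: 0.0
t26.1 pos [575.1  39.5 155.3] th13.0 tilt0.0 q [-0.13  0.57  1.63 -0.    0.93  1.22] F [ 0.7  0.1 -0.5] w15.9 g0.0
t26.6 pos [575.2  40.  155.6] th42.9 tilt0.1 q [-0.13  0.57  1.63  0.    0.93  0.7 ] F [0.7 1.4 0.2] w16.3 g22.2
[ 0.24727728  0.01813088 -0.56321968]
```

```bash
cat > m.py <<'E'
from h import *
o=robot.get_obs();print('t%.1f'%o['time'],np.round(o['moment'],2),'F',np.round(o['ft_force'],1),'w%.1f g%.1f q6 %.2f'%(o['grip_width']*1e3,o['grip_force'],o['q'][5]),'th%.1f'%np.degrees(2*np.arctan2(o['tool_rot'][1],o['tool_rot'][0])))
E
for i in 1; do
python3 -m pendant '[{"jaw":0.18,"linear":[0,0,0],"twist":-5},{"jaw":0.18,"linear":[0,0,0],"twist":-5},{"jaw":0.18,"linear":[0,0,0],"twist":-5},{"jaw":0.18,"linear":[0,0,0],"twist":0}]' >/dev/null; python3 m.py
python3 -m pendant '[{"jaw":0.18,"linear":[0,0,0],"twist":-5},{"jaw":0.18,"linear":[0,0,0],"twist":-5},{"jaw":0.18,"linear":[0,0,0],"twist":-5},{"jaw":0.18,"linear":[0,0,0],"twist":0}]' >/dev/null; python3 m.py
python3 -m pendant '[{"jaw":0.18,"linear":[0,0,0],"twist":-5},{"jaw":0.18,"linear":[0,0,0],"twist":-5},{"jaw":0.18,"linear":[0,0,0],"twist":0}]' >/dev/null; python3 m.py
done
```

```text
t27.0 [ 0.27 -0.05 -0.89] F [0.4 0.7 0.1] w21.6 g28.3 q6 0.44 th57.8
t27.3 [ 0.04  0.1  -1.63] F [-0.9  0.5  0.1] w27.6 g42.8 q6 0.18 th72.6
t27.6 [-0.03  0.36 -1.15] F [-2.8 -1.  -0.6] w36.4 g29.9 q6 0.00 th82.8
```

```bash
python3 -m pendant '[{"jaw":0.4,"linear":[0,0,0],"twist":7},{"jaw":0.4,"linear":[0,0,0],"twist":7},{"jaw":0.4,"linear":[0,0,0],"twist":7},{"jaw":0.4,"linear":[0,0,0],"twist":7},{"jaw":0.4,"linear":[0,0,0],"twist":7},{"jaw":0.4,"linear":[0,0,0],"twist":7},{"jaw":0.5,"linear":[0,0,0],"twist":7},{"jaw":0.5,"linear":[0,0,0],"twist":0}]' >/dev/null; python3 m.py
python3 -m pendant '[{"jaw":0.5,"linear":[0,0,-4],"twist":0},{"jaw":0.5,"linear":[0,0,-4],"twist":0},{"jaw":0.5,"linear":[-2,3.5,0],"twist":0},{"jaw":0.5,"linear":[-2,3.5,0],"twist":0},{"jaw":0.5,"linear":[-2,3.5,0],"twist":0},{"jaw":0.5,"linear":[-2,3.5,0],"twist":0},{"jaw":0.5,"linear":[0,0,0],"twist":0},{"jaw":0.5,"linear":[0,0,0],"twist":0}]' >/dev/null; python3 st.py
cat > nut.py <<'E'
from h import *
xs=float(sys.argv[1])/1e3;ys=float(sys.argv[2])/1e3
for n in('top','side'):
    c=snap(n);P=cloud(c);X,Y,Z=P[...,0],P[...,1],P[...,2]
    m=(np.hypot(X-xs,Y-ys)<.045)&(Z>.115)&(Z<.185)&(c['depth']>0)
    if m.sum()<20: print(n,'hidden',m.sum());continue
    top=np.percentile(Z[m],95);b=P[m&(Z>top-.006)][:,:2]
    cap=Z[m&(Z<top-.028)&(Z>top-.04)]
    r=cv2.minAreaRect((b*1000).astype(np.float32));d=np.linalg.svd(b-b.mean(0))[2][0]
    print(n,m.sum(),'bartop',round(top*1000,1),'under-seat',round(top*1000-81-14,1),'captop',np.round(np.median(cap)*1000-47-14,1) if len(cap) else None,'ctr',np.round(r[0],1),np.round(r[1],1),'bar',round(float(np.degrees(np.arctan2(d[1],d[0]))%180),1))
E
python3 nut.py 573.5 40
```

```text
t28.2 [-0.02 -0.01 -0.05] F [-0.1  0.7 -0.3] w40.6 g0.0 q6 0.86 th33.9
t28.9 pos [ 587.6 -124.   235.6] th33.9 tilt0.1 q [-0.39  0.5   1.5  -0.    1.14  0.59] F [-0.6  0.3 -0.1] w43.8 g0.0
top hidden 0
side 137 bartop 160.3 under-seat 65.3 captop 64.5 ctr [584.   49.3] [14.5 21.3] bar 18.5
```

The reading puts the underside 65 mm above the seat, so this nut fell straight into the thread start. I'll turn it clockwise only.

```bash
python3 -m pendant '[{"jaw":0.5,"linear":[2,-3.5,0],"twist":0},{"jaw":0.5,"linear":[2,-3.5,0],"twist":0},{"jaw":0.5,"linear":[2,-3.5,0],"twist":0},{"jaw":0.5,"linear":[2,-3.5,0],"twist":0},{"jaw":0.5,"linear":[0,0,2],"twist":7},{"jaw":0.5,"linear":[0,0,3],"twist":7},{"jaw":0.5,"linear":[0,0,0],"twist":2},{"jaw":0.5,"linear":[0,0,0],"twist":0}]' >/dev/null
python3 st.py 575 39.8 150 18
```

```text
t29.7 pos [573.2  42.1 183.9] th18.2 tilt0.3 q [-0.12  0.53  1.61 -0.    1.    1.13] F [-0.2  0.5  0.3] w43.9 g0.0
go (cm) [0.11 0.28 3.39] twist 0.2
```

```bash
python3 -m pendant '[{"jaw":0.5,"linear":[0,0,1.5],"twist":0},{"jaw":0.5,"linear":[0,0,1.5],"twist":0},{"jaw":0.5,"linear":[0,0,0.5],"twist":0},{"jaw":0.5,"linear":[0,0,0],"twist":0},{"jaw":0.3,"linear":[0,0,0],"twist":0},{"jaw":0.2,"linear":[0,0,0],"twist":0},{"jaw":0.18,"linear":[0,0,0],"twist":0},{"jaw":0.18,"linear":[0,0,0],"twist":0},{"jaw":0.18,"linear":[0,0,0],"twist":0}]' 10 >/dev/null
python3 st.py 575 39.8 150 18;python3 m.py
python3 -m pendant '[{"jaw":0.18,"linear":[0,0,0],"twist":5},{"jaw":0.18,"linear":[0,0,0],"twist":5},{"jaw":0.18,"linear":[0,0,0],"twist":5},{"jaw":0.18,"linear":[0,0,0],"twist":5},{"jaw":0.18,"linear":[0,0,0],"twist":5},{"jaw":0.18,"linear":[0,0,0],"twist":0}]' >/dev/null; python3 m.py
python3 -m pendant '[{"jaw":0.18,"linear":[0,0,0],"twist":5},{"jaw":0.18,"linear":[0,0,0],"twist":5},{"jaw":0.18,"linear":[0,0,0],"twist":5},{"jaw":0.18,"linear":[0,0,0],"twist":5},{"jaw":0.18,"linear":[0,0,0],"twist":0}]' >/dev/null; python3 m.py
python3 -m pendant '[{"jaw":0.18,"linear":[0,0,0],"twist":5},{"jaw":0.18,"linear":[0,0,0],"twist":5},{"jaw":0.18,"linear":[0,0,0],"twist":0}]' >/dev/null; python3 m.py
```

```text
t30.4 pos [575.6  39.5 151.2] th18.0 tilt0.1 q [-0.13  0.58  1.64  0.    0.92  1.13] F [-0.1 -0.4  0.3] w19.6 g0.1
go (cm) [-0.04 -0.05  0.12] twist 0.0
t30.4 [ 0.05  0.03 -0.03] F [-0.1 -0.4  0.3] w19.6 g0.1 q6 1.13 th18.0
t30.9 [0.04 0.01 0.  ] F [-0.8  0.4 -0.4] w15.7 g0.0 q6 1.57 th-7.1
t31.3 [ 0.03  0.04 -0.03] F [ 0.3  0.4 -0.4] w15.4 g0.1 q6 1.92 th-27.0
t31.6 [0.09 0.05 0.05] F [ 0.3  0.5 -0.9] w15.8 g0.0 q6 2.09 th-36.9
```

```bash
python3 -m pendant '[{"jaw":0.18,"linear":[0,0,0],"twist":5},{"jaw":0.18,"linear":[0,0,0],"twist":5},{"jaw":0.18,"linear":[0,0,0],"twist":0}]' >/dev/null; python3 m.py
python3 -m pendant '[{"jaw":0.18,"linear":[0,0,0],"twist":5},{"jaw":0.18,"linear":[0,0,0],"twist":5},{"jaw":0.18,"linear":[0,0,0],"twist":0}]' >/dev/null; python3 m.py
python3 -m pendant '[{"jaw":0.18,"linear":[0,0,0],"twist":5},{"jaw":0.18,"linear":[0,0,0],"twist":3},{"jaw":0.18,"linear":[0,0,0],"twist":0}]' >/dev/null; python3 m.py
```

```text
t31.8 [0.13 0.04 0.07] F [-0.4 -0.2  0.1] w15.8 g0.0 q6 2.26 th-46.8
t32.1 [0.08 0.08 0.04] F [-0.5  0.2 -0.3] w15.8 g0.6 q6 2.44 th-56.8
t32.3 [0.06 0.19 0.34] F [-0.3 -0.1  0.8] w16.9 g11.3 q6 2.57 th-64.6
```

```bash
python3 -m pendant '[{"jaw":0.17,"linear":[0,0,0],"twist":5},{"jaw":0.17,"linear":[0,0,0],"twist":0},{"jaw":0.17,"linear":[0,0,0],"twist":0}]' 30 >/dev/null; python3 m.py
python3 -m pendant '[{"jaw":0.5,"linear":[0,0,0],"twist":-3},{"jaw":0.5,"linear":[0,0,0],"twist":-2},{"jaw":0.5,"linear":[0,0,0],"twist":0},{"jaw":0.5,"linear":[0,0,-4],"twist":0},{"jaw":0.5,"linear":[0,0,-4],"twist":0},{"jaw":0.5,"linear":[-3.5,2,0],"twist":-7},{"jaw":0.5,"linear":[-3.5,2,0],"twist":-7},{"jaw":0.5,"linear":[-3.5,2,0],"twist":-7},{"jaw":0.5,"linear":[-3.5,2,0],"twist":-7},{"jaw":0.5,"linear":[-2,0,0],"twist":-7},{"jaw":0.5,"linear":[0,0,0],"twist":-7}]' >/dev/null; python3 st.py
python3 nut.py 573.5 40; python3 look.py t7.png
```

```text
t32.6 [-0.12  0.16  0.86] F [-0.6 -1.7  1.1] w17.2 g34.2 q6 2.66 th-69.5
t33.5 pos [408.2 120.3 230.3] th-22.5 tilt0.3 q [0.02 0.28 1.92 0.   0.95 1.98] F [-0.4  0.8 -0.3] w43.8 g0.0
top 274 bartop 156.1 under-seat 61.1 captop 59.9 ctr [573.4  40.9] [14.6 52.2] bar 128.3
side hidden 0
[108. 156.] ctr [606.3 245.6] [46.5 46.8] bar 147.5
[142. 162.] ctr [590.5 142.1] [45.5 48.1] bar 146.8
[189. 212.] ctr [436.7  -4.4] [53.9 14.1] bar 39.5
```

Home at 61 mm. The nut near the black device has shifted to (437,-4) with its bar at 39.5°. I'll check the knob height on the device, since the gripper body will hang over it.

```bash
python3 - <<'E'
from h import *
c=load('top');P=cloud(c);X,Y,Z=P[...,0],P[...,1],P[...,2]
for n in('top','side'):
    P=cloud(load(n));X,Y,Z=P[...,0],P[...,1],P[...,2]
    m=(X>.4)&(X<.53)&(Y>-.14)&(Y<-.03)&(Z>.095)&(Z<.2)
    q=P[m];print(n,m.sum(),q.min(0) if len(q) else'',q.max(0) if len(q) else'')
E
python3 st.py 438 -4.4 250 39.5
```

```text
top 32 [ 0.4855192  -0.05660686  0.09593642] [ 0.49820736 -0.03840518  0.12647304]
side 0  
t33.6 pos [414.7 118.7 231. ] th-23.1 tilt0.1 q [0.02 0.28 1.91 0.   0.95 1.99] F [ 1.1  0.2 -0.8] w43.4 g0.0
go (cm) [ 6.98 10.41 -1.9 ] twist -62.6
```

View pics/t7.png

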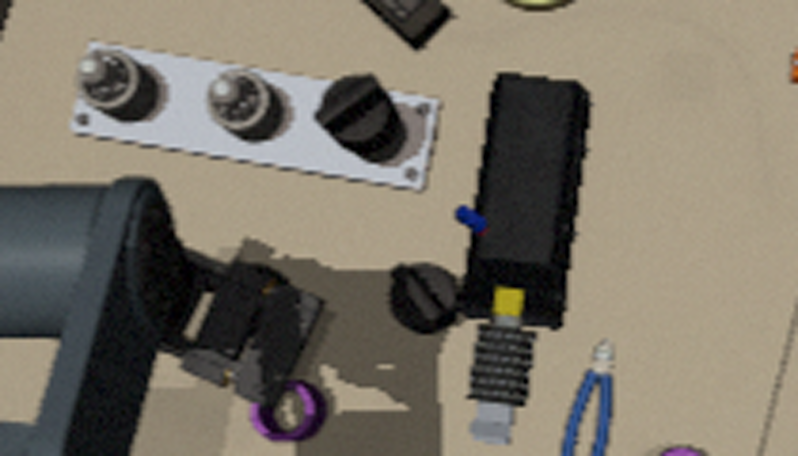

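The view shows the nut seated on the right-hand spindle at (360,118), and the next nut at (423,297) beside the black device with its blue knob at (470,218).

```bash
python3 -m pendant '[{"jaw":0.5,"linear":[1.75,2.6,0],"twist":0},{"jaw":0.5,"linear":[1.75,2.6,0],"twist":0},{"jaw":0.5,"linear":[1.75,2.6,0],"twist":0},{"jaw":0.5,"linear":[1.75,2.6,0],"twist":0},{"jaw":0.5,"linear":[0,0,0],"twist":-7},{"jaw":0.5,"linear":[0,0,0],"twist":-7},{"jaw":0.5,"linear":[0,0,0],"twist":-7},{"jaw":0.5,"linear":[0,0,0],"twist":-7},{"jaw":0.5,"linear":[0,0,0],"twist":-7},{"jaw":0.5,"linear":[0,0,0],"twist":-7}]' >/dev/null
python3 -m pendant '[{"jaw":0.5,"linear":[0,0,3],"twist":-7},{"jaw":0.5,"linear":[0,0,3],"twist":-7},{"jaw":0.4,"linear":[0,0,3],"twist":-6.6},{"jaw":0.4,"linear":[0,0,0],"twist":0},{"jaw":0.4,"linear":[0,0,0],"twist":0}]' >/dev/null
python3 st.py 438 -4.9 79 39.5
```

```text
t34.9 pos [437.9  -5.  139.5] th39.3 tilt0.2 q [-0.27  0.46  1.98  0.    0.7   0.62] F [ 0.5 -0.5  0.4] w36.0 g0.0
go (cm) [0.02 0.02 6.05] twist -0.2
```

```bash
python3 -m pendant '[{"jaw":0.4,"linear":[0,0,2],"twist":0},{"jaw":0.4,"linear":[0,0,2],"twist":0},{"jaw":0.4,"linear":[0,0,1.7],"twist":0},{"jaw":0.4,"linear":[0,0,0],"twist":0},{"jaw":0,"linear":[0,0,0],"twist":0},{"jaw":0,"linear":[0,0,0],"twist":0},{"jaw":0,"linear":[0,0,0],"twist":0},{"jaw":0,"linear":[0,0,0],"twist":0},{"jaw":0,"linear":[0,0,0],"twist":0},{"jaw":0,"linear":[0,0,0],"twist":0}]' 20 
python3 st.py 592 143.3 250 39.5
```

```text
time: 35.73
position: [0.4385, -0.0045, 0.0845]
tool_rot: [0.941, 0.339, 0.001, 0.0]
ft_force: [-0.9, 2.2, 6.7]
grip_width: 0.0138
grip_force: 20.0
t35.7 pos [438.5  -4.5  84.5] th39.6 tilt0.1 q [-0.27  0.58  2.03  0.    0.54  0.61] F [-0.9  2.2  6.7] w13.8 g20.0
go (cm) [ 21.27  -1.59 -16.53] twist 0.1
```

```bash
python3 -m pendant '[{"jaw":0,"linear":[0,0,-1],"twist":0},{"jaw":0,"linear":[0,0,-3],"twist":0},{"jaw":0,"linear":[0,0,-4],"twist":0},{"jaw":0,"linear":[0,0,-4],"twist":0},{"jaw":0,"linear":[0,0,-4],"twist":0},{"jaw":0,"linear":[3.54,-0.27,0],"twist":0},{"jaw":0,"linear":[3.54,-0.27,0],"twist":0},{"jaw":0,"linear":[3.54,-0.27,0],"twist":0},{"jaw":0,"linear":[3.54,-0.27,0],"twist":0},{"jaw":0,"linear":[3.54,-0.27,0],"twist":0},{"jaw":0,"linear":[3.54,-0.27,0],"twist":0},{"jaw":0,"linear":[0,0,0],"twist":0}]' 
python3 -m pendant '[{"jaw":0,"linear":[0,0,0],"twist":0},{"jaw":0,"linear":[0,0,0],"twist":0}]' >/dev/null
python3 st.py 592 143.3 175 39.5
```

```text
time: 36.73
position: [0.596, 0.1475, 0.2434]
tool_rot: [0.94, 0.34, 0.004, -0.0]
ft_force: [0.4, -0.1, -1.9]
grip_width: 0.0138
grip_force: 20.0
t36.9 pos [590.  143.2 242.7] th39.6 tilt0.2 q [ 0.05  0.5   1.47 -0.    1.17  0.93] F [ 0.  -1.1 -2.1] w13.9 g20.0
go (cm) [0.18 0.13 6.77] twist 0.1
```

```bash
python3 -m pendant '[{"jaw":0,"linear":[0.1,0,2],"twist":0},{"jaw":0,"linear":[0,0,1],"twist":0},{"jaw":0,"linear":[0,0,1],"twist":0},{"jaw":0,"linear":[0,0,1],"twist":0},{"jaw":0,"linear":[0,0,0.5],"twist":0},{"jaw":0,"linear":[0,0,0.5],"twist":0},{"jaw":0,"linear":[0,0,0.5],"twist":0},{"jaw":0,"linear":[0,0,0.2],"twist":0},{"jaw":0,"linear":[0,0,0],"twist":0}]'
python3 m.py
```

```text
time: 37.65
position: [0.592, 0.144, 0.1761]
tool_rot: [0.941, 0.339, -0.0, -0.0]
ft_force: [0.5, 0.2, -2.4]
grip_width: 0.0137
grip_force: 20.0
t37.6 [ 0.25 -0.1  -0.02] F [ 0.5  0.2 -2.4] w13.7 g20.0 q6 0.93 th39.6
```

```bash
python3 -m pendant '[{"jaw":0.18,"linear":[0,0,0],"twist":0},{"jaw":0.18,"linear":[0,0,0],"twist":0},{"jaw":0.18,"linear":[0,0,0.5],"twist":0},{"jaw":0.18,"linear":[0,0,0.5],"twist":0},{"jaw":0.18,"linear":[0,0,0.5],"twist":0},{"jaw":0.18,"linear":[0,0,0.4],"twist":0},{"jaw":0.18,"linear":[0,0,0],"twist":0},{"jaw":0.18,"linear":[0,0,0],"twist":0}]' 15
python3 m.py
python3 -m pendant '[{"jaw":0.18,"linear":[0,0,0],"twist":-5},{"jaw":0.18,"linear":[0,0,0],"twist":-5},{"jaw":0.18,"linear":[0,0,0],"twist":-5},{"jaw":0.18,"linear":[0,0,0],"twist":0}]' >/dev/null; python3 m.py
python3 -m pendant '[{"jaw":0.18,"linear":[0,0,0],"twist":-5},{"jaw":0.18,"linear":[0,0,0],"twist":-5},{"jaw":0.18,"linear":[0,0,0],"twist":-5},{"jaw":0.18,"linear":[0,0,0],"twist":0}]' >/dev/null; python3 m.py
python3 nut.py 591 143
```

```text
time: 38.32
position: [0.5918, 0.1438, 0.157]
tool_rot: [0.941, 0.339, -0.001, -0.0]
ft_force: [0.6, -0.9, 0.6]
grip_width: 0.0156
grip_force: 0.0
t38.3 [-0.04 -0.05 -0.01] F [ 0.6 -0.9  0.6] w15.6 g0.0 q6 0.93 th39.6
t38.6 [-0.02 -0.09  0.02] F [-0.2  0.7  0.5] w15.3 g0.0 q6 0.67 th54.7
t39.0 [ 0.06 -0.12  0.04] F [-0.4  0.5 -1.2] w15.8 g0.1 q6 0.41 th69.6
top 151 bartop 168.5 under-seat 73.5 captop 71.6 ctr [587.2 130.9] [29.8 13.1] bar 56.8
side 25 bartop 137.2 under-seat 42.2 captop None ctr [588.1 166.7] [15.   2.7] bar 5.1
```

```bash
python3 -m pendant '[{"jaw":0.18,"linear":[0,0,0],"twist":-5},{"jaw":0.18,"linear":[0,0,0],"twist":-5},{"jaw":0.18,"linear":[0,0,0],"twist":-5},{"jaw":0.18,"linear":[0,0,0],"twist":-5},{"jaw":0.18,"linear":[0,0,0],"twist":0}]' >/dev/null; python3 m.py;python3 nut.py 591 143 |grep top
python3 -m pendant '[{"jaw":0.18,"linear":[0,0,0],"twist":-5},{"jaw":0.18,"linear":[0,0,0],"twist":-5},{"jaw":0.18,"linear":[0,0,0],"twist":-5},{"jaw":0.18,"linear":[0,0,0],"twist":-5},{"jaw":0.18,"linear":[0,0,0],"twist":0}]' >/dev/null; python3 m.py;python3 nut.py 591 143 |grep top
python3 -m pendant '[{"jaw":0.18,"linear":[0,0,0],"twist":-5},{"jaw":0.18,"linear":[0,0,0],"twist":-5},{"jaw":0.18,"linear":[0,0,0],"twist":-5},{"jaw":0.18,"linear":[0,0,0],"twist":0}]' >/dev/null; python3 m.py;python3 nut.py 591 143 |grep top
```

```text
t39.5 [ 0.02 -0.12  0.02] F [ 0.2 -1.   0.9] w15.5 g0.1 q6 0.06 th89.5
top 104 bartop 170.5 under-seat 75.5 captop 73.3 ctr [595.3 127.2] [31.3 14. ] bar 48.5
side 37 bartop 166.5 under-seat 71.5 captop 72.3 ctr [593.2 168.1] [11.   1.4] bar 177.6
t40.0 [-0.05 -0.07  0.  ] F [ 0.  -0.9 -0.1] w15.7 g0.2 q6 -0.29 th109.5
top 28 bartop 147.5 under-seat 52.5 captop 56.4 ctr [605.1 127. ] [27.9  5.1] bar 57.0
side 32 bartop 154.1 under-seat 59.1 captop 61.0 ctr [583.9 168.7] [ 2.5 12.6] bar 177.1
t40.5 [ 0.02  0.18 -0.44] F [-0.9 -0.9  1.3] w16.1 g16.1 q6 -0.55 th124.4
top hidden 3
side 31 bartop 152.1 under-seat 57.1 captop 59.1 ctr [584.4 167.9] [1.9 4.8] bar 163.0
```

```bash
python3 -m pendant '[{"jaw":0.18,"linear":[0,0,0],"twist":5},{"jaw":0.18,"linear":[0,0,0],"twist":5},{"jaw":0.18,"linear":[0,0,0],"twist":5},{"jaw":0.18,"linear":[0,0,0],"twist":5},{"jaw":0.18,"linear":[0,0,0],"twist":5},{"jaw":0.18,"linear":[0,0,0],"twist":5},{"jaw":0.18,"linear":[0,0,0],"twist":5},{"jaw":0.18,"linear":[0,0,0],"twist":0}]' >/dev/null; python3 m.py;python3 nut.py 591 143
python3 -m pendant '[{"jaw":0.18,"linear":[0,0,0],"twist":5},{"jaw":0.18,"linear":[0,0,0],"twist":5},{"jaw":0.18,"linear":[0,0,0],"twist":5},{"jaw":0.18,"linear":[0,0,0],"twist":5},{"jaw":0.18,"linear":[0,0,0],"twist":0}]' >/dev/null; python3 m.py;python3 nut.py 591 143
```

```text
t41.2 [-0.02 -0.04 -0.03] F [-1.1 -0.  -1.1] w15.7 g0.2 q6 0.07 th89.4
top 88 bartop 173.1 under-seat 78.1 captop 81.1 ctr [605.9 134.5] [ 1.6 10.9] bar 161.5
side 48 bartop 159.5 under-seat 64.5 captop 63.9 ctr [587.1 169.4] [4.  6.4] bar 2.0
t41.7 [ 0.04 -0.04 -0.02] F [0.3 1.2 1.5] w15.6 g0.0 q6 0.41 th69.6
top 138 bartop 160.3 under-seat 65.3 captop 62.7 ctr [592.4 131.8] [30.1 17.6] bar 56.4
side 29 bartop 133.9 under-seat 38.9 captop None ctr [592.3 166.9] [8.  2.6] bar 45.1
```

It's in the thread start. Continuing clockwise.

```bash
python3 -m pendant '[{"jaw":0.18,"linear":[0,0,0],"twist":5},{"jaw":0.18,"linear":[0,0,0],"twist":5},{"jaw":0.18,"linear":[0,0,0],"twist":5},{"jaw":0.18,"linear":[0,0,0],"twist":0}]' >/dev/null; python3 m.py
python3 -m pendant '[{"jaw":0.18,"linear":[0,0,0],"twist":5},{"jaw":0.18,"linear":[0,0,0],"twist":5},{"jaw":0.18,"linear":[0,0,0],"twist":0}]' >/dev/null; python3 m.py
python3 -m pendant '[{"jaw":0.18,"linear":[0,0,0],"twist":5},{"jaw":0.18,"linear":[0,0,0],"twist":5},{"jaw":0.18,"linear":[0,0,0],"twist":0}]' >/dev/null; python3 m.py; python3 nut.py 591 143
```

```text
t42.2 [-0.   -0.04 -0.02] F [-0.6 -0.2  0.1] w15.7 g0.0 q6 0.67 th54.6
t42.4 [-0.07 -0.04  0.  ] F [-0.2  0.3  0.1] w15.5 g0.0 q6 0.85 th44.7
t42.7 [ 0.06 -0.02 -0.  ] F [ 0.1 -0.4 -0.1] w15.7 g0.0 q6 1.02 th34.8
top 151 bartop 156.6 under-seat 61.6 captop 59.5 ctr [578.9 140.3] [35.5 21. ] bar 48.0
side 26 bartop 125.3 under-seat 30.3 captop None ctr [589.5 165.4] [ 5.7 30.1] bar 172.7
```

```bash
python3 -m pendant '[{"jaw":0.18,"linear":[0,0,0],"twist":5},{"jaw":0.18,"linear":[0,0,0],"twist":5},{"jaw":0.18,"linear":[0,0,0],"twist":0}]' >/dev/null; python3 m.py
python3 -m pendant '[{"jaw":0.18,"linear":[0,0,0],"twist":5},{"jaw":0.18,"linear":[0,0,0],"twist":5},{"jaw":0.18,"linear":[0,0,0],"twist":0}]' >/dev/null; python3 m.py
python3 nut.py 591 143
```

```text
t43.0 [ 0.04 -0.05  0.07] F [ 0.2  0.  -1.6] w15.6 g1.4 q6 1.19 th24.7
t43.3 [-0.05  0.04  0.49] F [ 0.1  0.4 -0. ] w17.3 g17.8 q6 1.37 th14.9
top 109 bartop 174.7 under-seat 79.7 captop 79.5 ctr [579.6 154.9] [1.2 9.7] bar 117.3
side 27 bartop 126.0 under-seat 31.0 captop None ctr [590.8 165.4] [ 7.  33.2] bar 171.0
```

```bash
python3 -m pendant '[{"jaw":0.17,"linear":[0,0,0],"twist":5},{"jaw":0.17,"linear":[0,0,0],"twist":0}]' 30 >/dev/null; python3 m.py
python3 -m pendant '[{"jaw":0.5,"linear":[0,0,0],"twist":-3},{"jaw":0.5,"linear":[0,0,0],"twist":-2},{"jaw":0.5,"linear":[0,0,0],"twist":0},{"jaw":0.5,"linear":[0,0,-4],"twist":0},{"jaw":0.5,"linear":[0,0,-4],"twist":0},{"jaw":0.5,"linear":[-1.8,3.5,0],"twist":0},{"jaw":0.5,"linear":[-1.8,3.5,0],"twist":0},{"jaw":0.5,"linear":[-1.8,3.5,0],"twist":0},{"jaw":0.5,"linear":[-1.8,3.5,0],"twist":0},{"jaw":0.5,"linear":[-1.8,3.5,0],"twist":0},{"jaw":0.5,"linear":[-1.8,3.5,0],"twist":0},{"jaw":0.5,"linear":[-1.8,3.5,0],"twist":0}]' >/dev/null
python3 -m pendant '[{"jaw":0.5,"linear":[-1.8,3.5,0],"twist":0},{"jaw":0.5,"linear":[-1.8,3.5,0],"twist":0},{"jaw":0.5,"linear":[-1.8,3.5,0],"twist":0},{"jaw":0.5,"linear":[0,0,0],"twist":0},{"jaw":0.5,"linear":[0,0,0],"twist":0}]' >/dev/null
python3 st.py; python3 nut.py 591 143;python3 nut.py 573 40; python3 look.py t8.png
```

```text
t43.5 [ 0.08 -0.02  1.01] F [-0.4 -0.1  0.7] w18.0 g36.3 q6 1.45 th9.9
t45.0 pos [ 505.6 -242.4  237.5] th14.4 tilt0.0 q [-0.65  0.44  1.6   0.    1.1   0.67] F [ 0.3  0.2 -0.5] w43.3 g0.0
top 288 bartop 156.3 under-seat 61.3 captop 59.4 ctr [590.2 143.7] [52.2 14. ] bar 30.5
side 310 bartop 157.0 under-seat 62.0 captop 61.3 ctr [588.9 143.1] [52.2 16.3] bar 29.4
top 275 bartop 156.3 under-seat 61.3 captop 59.2 ctr [573.7  41.2] [14.7 52.3] bar 128.1
side 279 bartop 157.0 under-seat 62.0 captop 61.1 ctr [571.8  40.1] [15.  56.5] bar 127.7
[108. 156.] ctr [606. 246.] [43.6 47.2] bar 142.8
[217. 167.] ctr [555.4 -90.2] [ 56.3 107.9] bar 152.9
[142. 212.] ctr [435.6 133.6] [54.9 13. ] bar 71.8
```

View pics/t8.png

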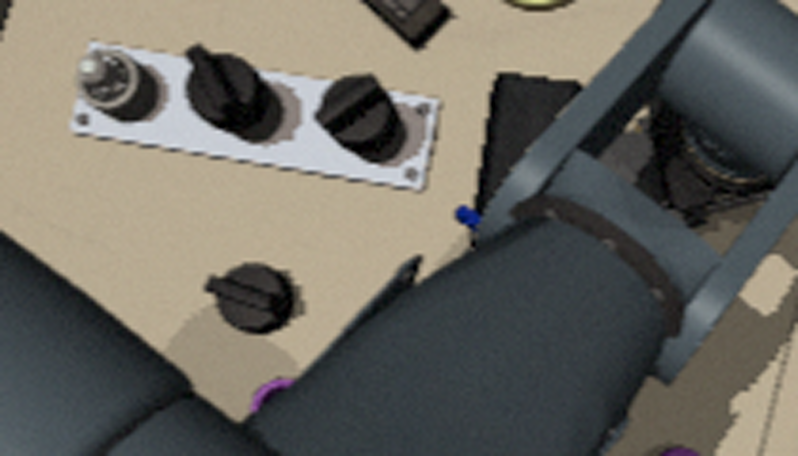

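The view shows the nuts on the middle spindle (235,95) and the right-hand spindle (360,118) fully home. The last nut is at (253,298), that is at (436,134) mm with its bar at 72°.

```bash
python3 -m pendant '[{"jaw":0.5,"linear":[0.27,-3.81,0],"twist":0},{"jaw":0.5,"linear":[0.27,-3.81,0],"twist":0},{"jaw":0.5,"linear":[0.27,-3.81,0],"twist":0},{"jaw":0.5,"linear":[0.27,-3.81,0],"twist":0},{"jaw":0.5,"linear":[0.27,-3.81,0],"twist":0},{"jaw":0.5,"linear":[0.27,-3.81,0],"twist":0},{"jaw":0.5,"linear":[0.27,-3.81,0],"twist":0},{"jaw":0.5,"linear":[0.27,-3.81,0],"twist":0},{"jaw":0.5,"linear":[0.27,-3.81,0],"twist":0},{"jaw":0.5,"linear":[0.27,-3.81,0],"twist":0},{"jaw":0.5,"linear":[0,0,0],"twist":-7},{"jaw":0.5,"linear":[0,0,0],"twist":-7}]' >/dev/null
python3 -m pendant '[{"jaw":0.5,"linear":[0,0,0],"twist":-7},{"jaw":0.5,"linear":[0,0,0],"twist":-7},{"jaw":0.5,"linear":[0,0,3],"twist":-7},{"jaw":0.5,"linear":[0,0,3],"twist":-7},{"jaw":0.5,"linear":[0,0,3],"twist":-7},{"jaw":0.4,"linear":[0,0,0],"twist":-7},{"jaw":0.4,"linear":[0,0,0],"twist":-1.4},{"jaw":0.4,"linear":[0,0,0],"twist":0}]' >/dev/null
python3 st.py 437 133.4 71 71.8
```

```text
t46.9 pos [436.1 136.3 147.6] th72.0 tilt0.0 q [0.06 0.46 1.94 0.   0.75 0.37] F [ 0.5  0.9 -0.1] w36.1 g0.0
go (cm) [-0.25  0.18  7.66] twist 0.2
```

```bash
python3 -m pendant '[{"jaw":0.4,"linear":[-0.25,0.15,2],"twist":0},{"jaw":0.4,"linear":[0,0,3],"twist":0},{"jaw":0.4,"linear":[0,0,2.4],"twist":0},{"jaw":0.4,"linear":[0,0,0],"twist":0},{"jaw":0.4,"linear":[0,0,0],"twist":0},{"jaw":0,"linear":[0,0,0],"twist":0},{"jaw":0,"linear":[0,0,0],"twist":0},{"jaw":0,"linear":[0,0,0],"twist":0},{"jaw":0,"linear":[0,0,0],"twist":0},{"jaw":0,"linear":[0,0,0],"twist":0},{"jaw":0,"linear":[0,0,0],"twist":0}]' 20 >/dev/null
python3 st.py 608 247 250 71.8
python3 -m pendant '[{"jaw":0,"linear":[0,0,-1],"twist":0},{"jaw":0,"linear":[0,0,-4],"twist":0},{"jaw":0,"linear":[0,0,-4],"twist":0},{"jaw":0,"linear":[0,0,-4],"twist":0},{"jaw":0,"linear":[0,0,-4],"twist":0},{"jaw":0,"linear":[0,0,0],"twist":0},{"jaw":0,"linear":[0,0,0],"twist":0}]' >/dev/null
python3 st.py 608 247 165 71.8
```

```text
t47.8 pos [437.  132.6  74.2] th72.0 tilt0.1 q [0.05 0.61 1.99 0.   0.55 0.36] F [-0.1  1.7  4.8] w13.8 g20.0
go (cm) [ 16.17  12.74 -17.57] twist 0.2
t48.4 pos [438.1 132.5 245.6] th72.0 tilt0.4 q [ 0.05  0.29  1.83 -0.    1.01  0.36] F [-0.6 -0.3 -1.9] w13.7 g20.0
go (cm) [16.12 12.57  8.17] twist 0.2
```

```bash
python3 -m pendant '[{"jaw":0,"linear":[3.2,2.52,0],"twist":0},{"jaw":0,"linear":[3.2,2.52,0],"twist":0},{"jaw":0,"linear":[3.2,2.52,0],"twist":0},{"jaw":0,"linear":[3.2,2.52,0],"twist":0},{"jaw":0,"linear":[3.2,2.52,0],"twist":0},{"jaw":0,"linear":[0,0,0],"twist":6.75},{"jaw":0,"linear":[0,0,0],"twist":6.75},{"jaw":0,"linear":[0,0,0],"twist":6.75},{"jaw":0,"linear":[0,0,0],"twist":6.75},{"jaw":0,"linear":[0,0,0],"twist":0},{"jaw":0,"linear":[0,0,0],"twist":0}]' >/dev/null
python3 st.py 607.5 246.8 165 45
```

```text
t49.3 pos [604.7 245.3 240.6] th45.2 tilt0.3 q [ 0.21  0.57  1.35 -0.    1.23  1.  ] F [ 0.   0.2 -2. ] w14.1 g20.0
go (cm) [0.33 0.11 7.55] twist 0.2
```

```bash
python3 -m pendant '[{"jaw":0,"linear":[0.3,0.1,2],"twist":0},{"jaw":0,"linear":[0,0,1.5],"twist":0},{"jaw":0,"linear":[0,0,1],"twist":0},{"jaw":0,"linear":[0,0,1],"twist":0},{"jaw":0,"linear":[0,0,0.5],"twist":0},{"jaw":0,"linear":[0,0,0.5],"twist":0},{"jaw":0,"linear":[0,0,0.5],"twist":0},{"jaw":0,"linear":[0,0,0.3],"twist":0},{"jaw":0,"linear":[0,0,0],"twist":0}]'
python3 m.py
```

```text
time: 50.03
position: [0.6087, 0.2469, 0.1701]
tool_rot: [0.924, 0.383, -0.0, 0.0]
ft_force: [-1.9, -0.6, -2.6]
grip_width: 0.0139
grip_force: 20.0
t50.0 [-0.25  0.17  0.02] F [-1.9 -0.6 -2.6] w13.9 g20.0 q6 1.00 th45.0
```

```bash
python3 -m pendant '[{"jaw":0,"linear":[0,-0.05,0.3],"twist":0},{"jaw":0,"linear":[0,0,0.2],"twist":0},{"jaw":0,"linear":[0,0,0],"twist":0}]' 
python3 -m pendant '[{"jaw":0.18,"linear":[0,0,0],"twist":0},{"jaw":0.18,"linear":[0,0,0],"twist":0},{"jaw":0.18,"linear":[0,0,0.5],"twist":0},{"jaw":0.18,"linear":[0,0,0.3],"twist":0},{"jaw":0.18,"linear":[0,0,0],"twist":0},{"jaw":0.18,"linear":[0,0,0],"twist":0}]' 15
python3 nut.py 607 247
python3 -m pendant '[{"jaw":0.18,"linear":[0,0,0],"twist":-5},{"jaw":0.18,"linear":[0,0,0],"twist":-5},{"jaw":0.18,"linear":[0,0,0],"twist":-5},{"jaw":0.18,"linear":[0,0,0],"twist":0}]' >/dev/null; python3 m.py
python3 nut.py 607 247
```

```text
time: 50.28
position: [0.6084, 0.2472, 0.1654]
tool_rot: [0.924, 0.383, -0.0, 0.0]
ft_force: [-1.1, -1.5, -2.6]
grip_width: 0.0141
grip_force: 20.0
time: 50.78
position: [0.6086, 0.2476, 0.1573]
tool_rot: [0.924, 0.383, -0.0, -0.0]
ft_force: [0.2, -0.1, 0.2]
grip_width: 0.0155
grip_force: 0.1
top 203 bartop 160.8 under-seat 65.8 captop 63.9 ctr [599.  246.5] [35.8 20.8] bar 50.1
side 317 bartop 168.6 under-seat 73.6 captop 72.3 ctr [597.9 244.7] [28.9 26.8] bar 123.8
t51.2 [ 0.15 -0.07 -0.4 ] F [-0.7  1.6  0.1] w16.3 g14.7 q6 0.74 th60.0
top 217 bartop 161.4 under-seat 66.4 captop 63.3 ctr [604.1 242.1] [37.8 27.2] bar 48.8
side 224 bartop 158.9 under-seat 63.9 captop 64.8 ctr [599.5 230. ] [13.5 24.9] bar 177.4
```

This one also dropped straight into the start. Before turning toward the box I'll measure its top edge height near this spindle.

Run:
```python
from h import *
for n in('top','side'):
    P=cloud(load(n));X,Y,Z=P[...,0],P[...,1],P[...,2]
    for x in np.arange(.54,.74,.03):
        e=.356-(x-.607)*.28
        print(n,round(x,2),[round(float(Z[(abs(X-x)<.015)&(Y>e+a-.006)&(Y<e+a+.006)&(Z<.28)].max(initial=0)),3) for a in(0,.012,.024,.036)])
```

```text
top 0.54 [0.034, 0.043, 0.002, 0.0]
top 0.57 [0.0, 0.032, 0.0, 0.0]
top 0.6 [0.23, 0.233, 0.215, 0.213]
top 0.63 [0.0, 0.235, 0.214, 0.214]
top 0.66 [0.0, 0.0, 0.0, 0.0]
top 0.69 [0.0, 0.0, 0.0, 0.0]
top 0.72 [0.095, 0.073, 0.0, 0.0]
side 0.54 [0.228, 0.231, 0.216, 0.219]
side 0.57 [0.23, 0.233, 0.216, 0.215]
side 0.6 [0.232, 0.23, 0.215, 0.217]
side 0.63 [0.233, 0.229, 0.217, 0.216]
side 0.66 [0.209, 0.232, 0.218, 0.216]
side 0.69 [0.211, 0.215, 0.217, 0.217]
side 0.72 [0.211, 0.213, 0.216, 0.216]
```

```bash
python3 -m pendant '[{"jaw":0.18,"linear":[-0.09,0.05,0],"twist":7},{"jaw":0.18,"linear":[0,0,0],"twist":7},{"jaw":0.18,"linear":[0,0,0],"twist":7},{"jaw":0.18,"linear":[0,0,0],"twist":7},{"jaw":0.18,"linear":[0,0,0],"twist":7},{"jaw":0.18,"linear":[0,0,0],"twist":0}]' >/dev/null; python3 m.py
python3 -m pendant '[{"jaw":0.18,"linear":[0,0,0],"twist":5},{"jaw":0.18,"linear":[0,0,0],"twist":5},{"jaw":0.18,"linear":[0,0,0],"twist":0}]' >/dev/null; python3 m.py
python3 -m pendant '[{"jaw":0.18,"linear":[0,0,0],"twist":4},{"jaw":0.18,"linear":[0,0,0],"twist":4},{"jaw":0.18,"linear":[0,0,0],"twist":0}]' >/dev/null; python3 m.py; python3 nut.py 607 247
```

```text
t51.8 [0.   0.05 0.02] F [ 0.2 -0.2  0.1] w16.1 g0.0 q6 1.35 th24.8
t52.1 [ 0.04 -0.07 -0.01] F [-0.2  0.3 -0.3] w16.0 g0.0 q6 1.52 th15.1
t52.3 [0.01 0.05 0.06] F [ 0.4 -0.4  0.1] w15.7 g0.0 q6 1.66 th7.2
top 97 bartop 177.3 under-seat 82.3 captop 81.9 ctr [597.3 259.4] [ 2.6 13.6] bar 104.3
side 382 bartop 178.8 under-seat 83.8 captop 83.7 ctr [601.4 247.6] [24.8 35.2] bar 103.8
```

```bash
python3 -m pendant '[{"jaw":0.18,"linear":[0,0,0],"twist":4},{"jaw":0.18,"linear":[0,0,0],"twist":4},{"jaw":0.18,"linear":[0,0,0],"twist":0}]' >/dev/null; python3 m.py
python3 -m pendant '[{"jaw":0.18,"linear":[0,0,0],"twist":4},{"jaw":0.18,"linear":[0,0,0],"twist":4},{"jaw":0.18,"linear":[0,0,0],"twist":0}]' >/dev/null; python3 m.py
python3 -m pendant '[{"jaw":0.18,"linear":[0,0,0],"twist":4},{"jaw":0.18,"linear":[0,0,0],"twist":4},{"jaw":0.18,"linear":[0,0,0],"twist":0}]' >/dev/null; python3 m.py
```

```text
t52.7 [-0. -0. -0.] F [ 0.5 -0.4  0.1] w15.5 g0.0 q6 1.80 th-0.9
t52.9 [ 0.03  0.04 -0.02] F [0.1 0.2 1.1] w15.5 g0.1 q6 1.94 th-8.9
t53.2 [0.07 0.01 0.01] F [-0.2  0.  -0.5] w15.7 g0.0 q6 2.08 th-16.8
```

```bash
python3 -m pendant '[{"jaw":0.18,"linear":[0,0,0],"twist":4},{"jaw":0.18,"linear":[0,0,0],"twist":4},{"jaw":0.18,"linear":[0,0,0],"twist":0}]' >/dev/null; python3 m.py
python3 -m pendant '[{"jaw":0.18,"linear":[0,0,0],"twist":4},{"jaw":0.18,"linear":[0,0,0],"twist":4},{"jaw":0.18,"linear":[0,0,0],"twist":0}]' >/dev/null; python3 m.py; python3 nut.py 607 247
```

```text
t53.4 [ 0.03  0.05 -0.01] F [-0.9  0.5  0. ] w15.9 g0.0 q6 2.22 th-24.8
t53.7 [0.04 0.07 0.04] F [0.2 0.3 0.3] w15.8 g0.0 q6 2.36 th-32.8
top 40 bartop 157.2 under-seat 62.2 captop 59.8 ctr [599.9 232.6] [ 3.  20.2] bar 149.4
side 382 bartop 179.4 under-seat 84.4 captop 85.1 ctr [605.  248.4] [42.1 18. ] bar 54.7
```

```bash
python3 -m pendant '[{"jaw":0.18,"linear":[0,0,0],"twist":4},{"jaw":0.18,"linear":[0,0,0],"twist":4},{"jaw":0.18,"linear":[0,0,0],"twist":0}]' >/dev/null; python3 m.py
python3 -m pendant '[{"jaw":0.18,"linear":[0,0,0],"twist":4},{"jaw":0.18,"linear":[0,0,0],"twist":4},{"jaw":0.18,"linear":[0,0,0],"twist":0}]' >/dev/null; python3 m.py
```

```text
t54.0 [0.01 0.02 0.15] F [ 0.4 -0.2  0.2] w15.6 g3.9 q6 2.50 th-40.8
t54.3 [0.1  0.06 0.47] F [-0.8 -0.2  0.8] w16.7 g17.5 q6 2.64 th-48.7
```

Stop reached. One firm nudge, then retreat and check everything.

```bash
python3 -m pendant '[{"jaw":0.17,"linear":[0,0,0],"twist":5},{"jaw":0.17,"linear":[0,0,0],"twist":0}]' 30 >/dev/null; python3 m.py
python3 -m pendant '[{"jaw":0.5,"linear":[0,0,0],"twist":-3},{"jaw":0.5,"linear":[0,0,0],"twist":-2},{"jaw":0.5,"linear":[0,0,0],"twist":0},{"jaw":0.5,"linear":[0,0,-4],"twist":0},{"jaw":0.5,"linear":[0,0,-4],"twist":0},{"jaw":0.5,"linear":[0,0,-2],"twist":0},{"jaw":0.5,"linear":[2.2,3.2,0],"twist":0},{"jaw":0.5,"linear":[2.2,3.2,0],"twist":0},{"jaw":0.5,"linear":[2.2,3.2,0],"twist":0},{"jaw":0.5,"linear":[2.2,3.2,0],"twist":0},{"jaw":0.5,"linear":[2.2,3.2,0],"twist":0},{"jaw":0.5,"linear":[2.2,3.2,0],"twist":0}]' >/dev/null;python3 st.py
python3 -m pendant '[{"jaw":0.5,"linear":[2.2,3.2,0],"twist":0},{"jaw":0.5,"linear":[2.2,3.2,0],"twist":0},{"jaw":0.5,"linear":[2.2,3.2,0],"twist":0},{"jaw":0.5,"linear":[2.2,3.2,0],"twist":0},{"jaw":0.5,"linear":[0,0,0],"twist":0},{"jaw":0.5,"linear":[0,0,0],"twist":0},{"jaw":0.5,"linear":[0,0,0],"twist":0}]' >/dev/null
python3 st.py; python3 nut.py 607 247; python3 nut.py 591 143;python3 nut.py 573 40;cat>>look.py<<'E'
s=snap('side');cv2.imwrite('pics/s9.png',cv2.resize(s['color'][160:280,80:230],None,fx=5,fy=5,interpolation=cv2.INTER_CUBIC))
E
python3 look.py t9.png
```

```text
t54.4 [ 0.04 -0.04  0.97] F [ 0.4 -0.  -0.1] w17.4 g35.7 q6 2.72 th-53.6
t55.4 pos [549.5  19.5 257.7] th-48.9 tilt0.0 q [-0.17  0.4   1.6   0.    1.14  2.26] F [ 0.9 -0.3  0.4] w43.3 g0.0
t56.0 pos [ 511.3 -129.3  257.5] th-49.0 tilt0.1 q [-0.46  0.37  1.65  0.    1.11  1.97] F [-0.5 -0.2  0.2] w43.4 g0.0
top 284 bartop 156.7 under-seat 61.7 captop 59.9 ctr [606.7 247.1] [16.  52.4] bar 148.1
side 308 bartop 157.1 under-seat 62.1 captop 61.4 ctr [605. 247.] [14.4 56.5] bar 146.7
top 286 bartop 156.4 under-seat 61.4 captop 59.2 ctr [590.4 143.6] [53.2 14.2] bar 30.4
side 310 bartop 157.2 under-seat 62.2 captop 61.5 ctr [588.4 142.9] [54.5 17.7] bar 29.5
top 58 bartop 155.7 under-seat 60.7 captop 60.3 ctr [569.7  52. ] [ 9.8 28.1] bar 139.0
side 144 bartop 157.7 under-seat 62.7 captop 61.1 ctr [568.1  44.7] [13.  40.4] bar 135.3
[212. 187.] ctr [512.3 -76.1] [38.9 75. ] bar 0.2
```

View pics/s9.png

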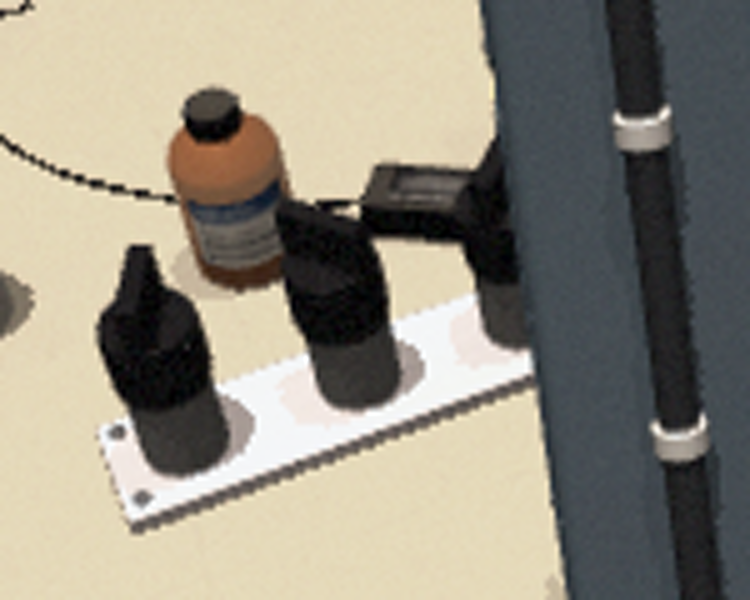

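The view shows all three sleeves seated with level nuts home on them, at (155,340), (335,280) and (500,240). Handing in.

```bash
python3 -c "
from rig import robot
print(robot.hand_in())"
```

```text
the job is handed in; nothing more can be done
None
```

All three grey sleeves are seated on the base, each locked with a black nut measured home (underside about 61 mm above the seat), and the job is handed in at about 56 s; two of the nuts dropped into the thread start when set down, so they were turned back only against the wall before going forward.

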